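# Press the cake tin's seam shut

### The arm

A 6-joint arm with a two-finger parallel gripper is mounted at the origin on the work surface. World frame = base frame: x ahead of the robot, y to its left, z up, the work surface at z = 0. Lengths are in m, angles in rad, forces in N, time in s.
With the tool pointing down it reaches from about 0.25 to 0.775 m from the base axis. Payload 4 kg.
Tool frame: the origin (TCP) lies at the very end of the fingers, on their centre line; the grasp point (between the pads) lies 19 mm behind it; z points along the fingers, y is the direction in which the jaws open and shut (so a half turn about z gives the same grasp; the last joint's range is limited). The gripper opens to 94 mm and grips with 3 to 60 N. Pads are 16 mm wide; open, the fingers measure 119 mm over their backs; the gripper's body (75 mm by 177 mm) begins 78 mm behind the grasp point.
Start: joints at [-1.324, 0.087, 1.371, -0, 1.684, -0.103], TCP at [0.188, -0.517, 0.18] pointing down, gripper open.
Joint ranges: [-3.1, 3.1], [-0.76, 2.03], [0.27, 2.55], [-1.08, 4.22], [0.17, 2.65], [-2.57, 2.57]. Speed limits (rad/s): [2.79, 2.79, 3.14, 3.14, 3.14, 3.14].

### API

Orientations are given as [roll, pitch, yaw] about the fixed x, y, z axes, in that order (R = Rz(yaw) Ry(pitch) Rx(roll)).
In Python, from bench import robot, snapshot, calibration gives the robot as it stands. The module is installed in compiled form; this text tells all that it offers.
- The arm moves only by the tool servo_tool, never from a script. Its argument "series" is text: rows parted by semicolons, each of 5 numbers parted by spaces: the closure, from -1 (fully open) to 1 (shut), then the shift along the tool's x, y, z in cm, then the turn about the tool's z in rad. A call has 1 to 20 rows; each row is the pose to reach, as a shift and turn from the pose commanded when the call began, along the tool's axes at that moment; what a row does not reach only later rows make up. A row lasts 1/12 s, in which the tool goes at most 41.7 mm and 7.16 degrees, less where a joint would pass 70% of its speed; a pose out of reach is approached as far as the arm can. A call with a gripper value outside its range is refused whole. The fingers move at their own pace and stop on an object; the grip force is fixed at half the most. Time passes only in rows, so rows that repeat a pose let the fingers close. It gives the time, the measured TCP pose, the force and the opening at its end, in the units of the state.
- robot.get_obs(): the state, without advancing time (a new reading comes with each control period).
- snapshot(name): name is "side" or "top" or "wrist"; returns (picture, depth): 480x640x3 uint8, red, green, blue; 480x640 float32, m along the optical axis (not along the pixel's ray), 0 where there is no reading.
- calibration(name): a dict with "fx", "fy", "cx", "cy" (pixels), "rvec" (rotation vector, rad) and "tvec" (3), from world to camera coordinates, as OpenCV has them; the wrist camera has in their place "tool_from_camera" (4x4, takes a point from camera to tool coordinates, whose origin is the TCP and whose axes are the flange's). Camera axes: x right, y down, z forward; pixel columns grow to the right and rows downward; lengths in m; the calibration is good to about 2 mm. The wrist camera is an equidistant fisheye: a pixel r from the principal point sees the ray r / f radians off the axis. A picture is of the moment at which its call begins: read the wrist's pose just before it. calibration takes no time and is no camera call.
- robot.close_job(): hands the job in, once; it reports no verdict.
The state is a dict: "time": time; "joint_positions": joint angles; "qvel": joint speeds; "joint_torque": joint torques, N m; "tool_pos": TCP position; "ee_rot": TCP orientation; "wrist_force": force on the tool from outside, world axes, zero at the start; "wrist_torque": the same for the moment, N m; "width": finger opening in m.
Only numpy, scipy, OpenCV 4.12 (cv2) and the standard library are available. Lean on these libraries where they do the work, as an engineer would, in place of code of your own. Each camera call takes 0.05 s, during which the arm holds its last target. There are 200 camera calls.

### The job

Close the cake tin: take the wooden-handled presser from its stand, set its tip on the blue pad of the lid and draw it slowly (about 3 cm a second) along the curved seam to the grey pad in one pass without lifting, so that the five orange tabs are pressed fully shut one after another. Press firmly but gently, around 10 N and never over 30 N (feel for the lid, its height varies), and let only the presser touch the tin. Then hang the presser back upright in the hole of its stand, let go, and leave everything else where it stands.

Things in the scene. Friction and masses are not known exactly. Their poses are not given: they have to be found in the camera images.
- tin: Round white cake tin, 280 mm across, fixed. Origin: centre of its underside, z up. On its metal lid (16 mm wooden knob at the centre) runs a curved track, radius 115 mm about the tin's axis, on the tin's -x side: blue pad, orange tabs 1 to 5, grey pad, each 31 x 22 x 5 mm, every 17 degrees, centred at (-115 cos a, 115 sin a) mm: a = 51 (blue), 34 .. -34 (tabs), -51 degrees (grey).
- seam_start (a point): Centre of the fixed blue pad, where the track begins, at the track's nominal height of 67 mm over the tin's origin. The lid (pads and tabs with it) really sits up to 8 mm higher or lower and slopes up to 0.05 rad along the tin's y axis, which is not reported: feel for it. This point and all seam points are fixed to the tin and do not follow the lid. Axes as the tin's.
- seam_finish (a point): Centre of the fixed grey pad, where the track ends, at nominal height (fixed to the tin); axes as the tin's.
- presser: Pressing tool, about 180 g, hanging upright in its stand. Square dark wooden handle 24 x 24 mm, from 6 to 71 mm above the origin, faces square to its x and y; steel collar 42 mm across from 0 to 6 mm; round steel shaft 18 mm across below, with a ball tip ending 60 mm below the origin. Origin: centre of the collar's underside, z up the handle.
- presser_tip (a point): Lowest point of the presser's ball tip (ball radius 9 mm); axes as the presser's.
- stand: Wooden stand 80 x 80 mm, 85 mm high, fixed: a top plate on two side walls with a round 26 mm hole; the presser's shaft hangs through the hole, its collar flat on the plate, tip 13 mm above the stand's floor. Origin: centre of its underside.
- stand_hole (a point): Centre of the stand's hole, at the plate's upper face, 85 mm above the stand's origin.
- tab1 (a joint): Angle of tab 1 (rad): 0 is shut, flat on the lid and level with the pads. Hinged at its blue-pad end, it stands up like a ramp towards the grey end: starts at 0.17 to 0.23, free end 5 to 7 mm up. Friction hinge of 0.14 N m: it stays where it is left and needs about 5 N at its free end, more nearer the hinge.
- end1 (a point): Point on the seam 4.5 mm short of tab 1's free end, at nominal height (fixed to the tin).
- tab2 (a joint): Angle of tab 2 (rad): 0 is shut, flat on the lid and level with the pads. Hinged at its blue-pad end, it stands up like a ramp towards the grey end: starts at 0.17 to 0.23, free end 5 to 7 mm up. Friction hinge of 0.14 N m: it stays where it is left and needs about 5 N at its free end, more nearer the hinge.
- end2 (a point): Point on the seam 4.5 mm short of tab 2's free end, at nominal height (fixed to the tin).
- tab3 (a joint): Angle of tab 3 (rad): 0 is shut, flat on the lid and level with the pads. Hinged at its blue-pad end, it stands up like a ramp towards the grey end: starts at 0.17 to 0.23, free end 5 to 7 mm up. Friction hinge of 0.14 N m: it stays where it is left and needs about 5 N at its free end, more nearer the hinge.
- end3 (a point): Point on the seam 4.5 mm short of tab 3's free end, at nominal height (fixed to the tin).
- tab4 (a joint): Angle of tab 4 (rad): 0 is shut, flat on the lid and level with the pads. Hinged at its blue-pad end, it stands up like a ramp towards the grey end: starts at 0.17 to 0.23, free end 5 to 7 mm up. Friction hinge of 0.14 N m: it stays where it is left and needs about 5 N at its free end, more nearer the hinge.
- end4 (a point): Point on the seam 4.5 mm short of tab 4's free end, at nominal height (fixed to the tin).
- tab5 (a joint): Angle of tab 5 (rad): 0 is shut, flat on the lid and level with the pads. Hinged at its blue-pad end, it stands up like a ramp towards the grey end: starts at 0.17 to 0.23, free end 5 to 7 mm up. Friction hinge of 0.14 N m: it stays where it is left and needs about 5 N at its free end, more nearer the hinge.
- end5 (a point): Point on the seam 4.5 mm short of tab 5's free end, at nominal height (fixed to the tin).
- timer: Black egg timer, 72 mm across, 64 mm high. Leave it alone. Origin: underside.
- jar: Empty glass jar, 72 mm across, 100 mm high, under the steel funnel in its wooden stand (stand 222 mm high with the funnel). Leave it alone. Origin: underside.
- scoop: Copper scoop, about 175 mm long, 30 mm high, lying with its handle to its -x. Leave it alone. Origin: underside.
- pot: White stoneware pot with lid, 124 mm across, 140 mm high. Leave it alone. Origin: underside.
- oil: Green bottle, 64 mm across, 210 mm high. Leave it alone. Origin: underside.
- mug: Blue mug with a handle, 80 mm across, 90 mm high. Leave it alone. Origin: underside.
Mind the look-alikes: they are no part of the job. There is more than one size of the presser; the one meant has the size given above.

How it is judged:
On the way, in this order (a step that is already met when the one before it is completed fails the run):
1. presser's tip rests on the blue pad (horizontal distance between presser_tip and seam_start below 0.017 m and contact force between presser and tin above 1 N), for 0.05 s.
2. tab 1 is shut, with the presser's tip still pressing at its free end (value of joint tab1 below 0.05 rad and horizontal distance between presser_tip and end1 below 0.012 m and contact force between presser and tin above 1 N), for 0.05 s.
3. tab 2 is shut, with the presser's tip still pressing at its free end (value of joint tab2 below 0.05 rad and horizontal distance between presser_tip and end2 below 0.012 m and contact force between presser and tin above 1 N), for 0.05 s.
4. tab 3 is shut, with the presser's tip still pressing at its free end (value of joint tab3 below 0.05 rad and horizontal distance between presser_tip and end3 below 0.012 m and contact force between presser and tin above 1 N), for 0.05 s.
5. tab 4 is shut, with the presser's tip still pressing at its free end (value of joint tab4 below 0.05 rad and horizontal distance between presser_tip and end4 below 0.012 m and contact force between presser and tin above 1 N), for 0.05 s.
6. tab 5 is shut, with the presser's tip still pressing at its free end (value of joint tab5 below 0.05 rad and horizontal distance between presser_tip and end5 below 0.012 m and contact force between presser and tin above 1 N), for 0.05 s.
7. presser's tip is still pressing as it comes onto the grey pad (horizontal distance between presser_tip and seam_finish below 0.017 m and contact force between presser and tin above 1 N), for 0.05 s.
At the end, for the whole second after the job is handed in: All five tabs are shut (under 0.05 rad); the presser hangs still and upright (within 0.1 rad) in its stand, its collar on the plate (within 4 mm) and within 10 mm of the hole's centre (value of joint each of tab1, tab2, tab3, tab4, tab5 below 0.05 rad and horizontal distance between presser and stand_hole below 0.01 m and z of presser in the frame of stand between 0.081 and 0.089 m and angle between presser's own z axis and vertical below 0.1 rad and linear speed of presser below 0.02 m/s); the robot touches nothing.
It fails at once if presser bears on the tin with more than 30 N (contact force between presser and tin above 30 N).
It fails at once if presser moves faster than 0.12 m/s while pressing on the tin (linear speed of presser above 0.12 m/s and contact force between presser and tin above 1 N).
It fails at once if gripper or arm pushes on the tin (contact force between any of the fingers, the arm and tin above 2 N).
It fails at once if presser is lifted off on the way: it hovers over the free end of tab 2, 3, 4 or 5 while that tab still stands up and tab 1 is shut (value of joint tab1 below 0.05 rad and z of presser_tip in the frame of tin below 0.105 m and contact force between presser and tin below 0.05 N and ((horizontal distance between presser_tip and end2 below 0.01 m and value of joint tab2 above 0.12 rad) or (horizontal distance between presser_tip and end3 below 0.01 m and value of joint tab3 above 0.12 rad) or (horizontal distance between presser_tip and end4 below 0.01 m and value of joint tab4 above 0.12 rad) or (horizontal distance between presser_tip and end5 below 0.01 m and value of joint tab5 above 0.12 rad))).
It fails at once if a bystander is moved by more than 20 mm (distance of any of timer, jar, scoop, pot, oil, mug from where it was at the start of the episode above 0.02 m).
It also fails if it takes over 67 s, if anything falls off the work surface, if the arm or the gripper's body presses on something with over 40 N, if the wrist force passes 120 N, or if a joint passes its speed limit or range.

## Working session

There is one attempt and no reset: what is moved stays moved. The work goes in short steps, Python scripts to look and compute and a tool call to move; the robot and the scene stay as the last step left them, time stands still between calls to the robot, and variables do not carry over. Pictures are saved under pics/ and viewed, about 8 in all and at most 12, crops included, and the job is handed in when it is done.

Besides the shell and the picture viewer there is one more tool, called after ">>>" as name(argument=value, ...), one argument or row to a line, values as JSON. servo_tool: Moves the arm, as the interface text tells. Its arguments: {"type":"object","properties":{"series":{"type":"string"}},"required":["series"]}

```bash
mkdir -p pics
cat > h.py <<'E'
import numpy as np, cv2
from scipy.spatial.transform import Rotation as R
from bench import robot, snapshot, calibration
def take(n):
    p,d=snapshot(n); np.savez(f'{n}.npz',p=p,d=d); return p,d
def world(n,u,v,d):
    c=calibration(n); Rm=cv2.Rodrigues(np.array(c['rvec'],float))[0]; t=np.array(c['tvec']).ravel()
    u,v,d=map(np.asarray,(u,v,d))
    pc=np.stack([(u-c['cx'])/c['fx']*d,(v-c['cy'])/c['fy']*d,d],-1)
    return (pc-t)@Rm
def cloud(n):
    z=np.load(f'{n}.npz'); v,u=np.mgrid[:480,:640]
    return world(n,u,v,z['d']),z['p'],z['d']
E
python3 - <<'E'
from h import *
o=robot.get_obs(); print(o)
for n in('top','side'):
    p,d=take(n); cv2.imwrite(f'pics/{n}1.png',p[...,::-1]); c=calibration(n); print(n,c['fx'],c['rvec'],c['tvec'])
E
```

```text
{'time': 0.0, 'joint_positions': array([-1.32409054e+00,  8.79436014e-02,  1.37224555e+00,  1.48113463e-05,
        1.68361746e+00, -1.03097762e-01]), 'qvel': array([-1.00017568e-04,  3.87038370e-04, -2.26938490e-03,  7.12084368e-04,
       -1.46822752e-03, -5.00457868e-05]), 'joint_torque': array([ 2.26322933e-03, -3.40171659e+01, -3.02429545e+01,  7.20640970e-02,
        3.29431461e-02, -1.74199740e-04]), 'tool_pos': array([ 0.18834389, -0.51609383,  0.17831491]), 'ee_rot': array([-3.13939196e+00, -2.42492871e-04,  3.49804936e-01]), 'wrist_force': array([-0.45588114, -0.46552043, -0.99506974]), 'wrist_torque': array([-0.03892251, -0.02411268,  0.03303455]), 'width': 0.09392415095761825}
top 503.35883940451714 [ 2.12297597 -2.13100758  0.1747366 ] [0.00292363 0.52075553 1.22163875]
side 562.6155819088078 [ 0.48550035 -2.72556646  1.15268781] [0.47624616 0.20605787 1.43777289]
```

View pics/top1.png

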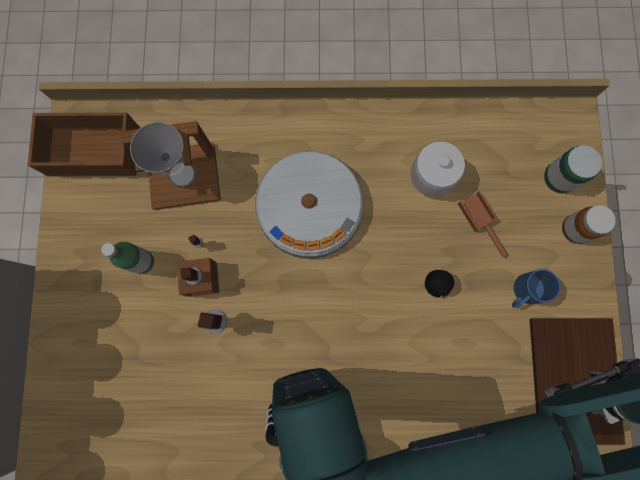

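View pics/side1.png

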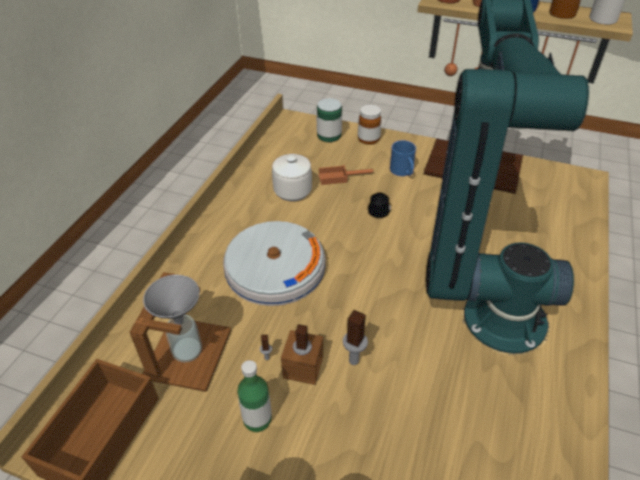

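The pictures show three presser candidates: a small one at top (195,240), one in the stand at (192,274), and a large one at (211,321). By the description it should be the one in the stand; I'll check its size. The tin is at top (309,203), with its blue pad at (277,232) and grey pad at (348,226).

Run:
```python
from h import *
from scipy.optimize import least_squares
W,p,d=cloud('top'); 
hsv=cv2.cvtColor(p,cv2.COLOR_RGB2HSV)
def show(name,m):
    q=W[m]; print(name,m.sum(),np.median(q,0).round(4),q.min(0).round(4),q.max(0).round(4))
def box(u0,v0,u1,v1):
    m=np.zeros(d.shape,bool); m[v0:v1,u0:u1]=1; return m&(d>0)
B=box(250,145,370,262)
blue=B&(hsv[...,0]>100)&(hsv[...,0]<125)&(hsv[...,1]>150)
org=B&(hsv[...,0]<18)&(hsv[...,1]>150)&(np.mgrid[:480,:640][0]>215)
show('blue',blue); show('org',org)
lid=B&(W[...,2]>.045)&(W[...,2]<.09); show('lid',lid)
q=W[lid][:,:2]
hull=cv2.convexHull((q*1e4).astype(np.float32))[:,0]/1e4
r=least_squares(lambda x:np.hypot(*(hull-x[:2]).T)-x[2],[*q.mean(0),.14],loss='soft_l1',f_scale=.002); print('tin',r.x)
c=r.x[:2]
g=box(340,215,358,238)&(hsv[...,1]<60)&(hsv[...,2]<150); show('grey',g)
for n,m in(('b',blue),('o',org),('g',g)):
    v=np.median(W[m],0)[:2]-c; print(n,np.hypot(*v),np.degrees(np.arctan2(v[1],v[0])))
for n,b in (('small',(187,232,205,250)),('stand',(170,255,222,300)),('large',(195,308,232,335))):
    m=box(*b)&(W[...,2]>.02); show(n,m)
    h=m&(W[...,2]>np.percentile(W[m][:,2],99)-.008); show(n+'top',h)
m=box(170,255,222,300)&(abs(W[...,2]-.085)<.005); show('plate',m)
print(cv2.minAreaRect((W[m][:,:2]*1000).astype(np.float32)))
m=box(170,255,222,300)&(W[...,2]>.13); show('hand',m)
print(cv2.minAreaRect((W[m][:,:2]*1000).astype(np.float32)))
a=p[145:265,250:370,::-1]; b=p[225:345,160:280,::-1]
z=np.load('side.npz')['p'][300:420,240:390,::-1]
im=np.hstack([cv2.resize(x,(400,400),interpolation=cv2.INTER_CUBIC) for x in(a,b)])
cv2.imwrite('pics/crop1.png',im)
W2,p2,_=cloud('side')
for n,(u0,v0,u1,v1) in (('stand',(280,320,328,385)),('blue',(285,276,300,288))):
    q=W2[v0:v1,u0:u1].reshape(-1,3); print('side',n,q.min(0).round(3),q.max(0).round(3),np.median(q,0).round(4))
q=W2[320:385,280:328].reshape(-1,3)
for lo,hi in((.08,.09),(.13,.165)):
    s=q[(q[:,2]>lo)&(q[:,2]<hi)]; print(lo,len(s),cv2.minAreaRect((s[:,:2]*1000).astype(np.float32)))
```

```text
blue 88 [0.5422 0.1194 0.0587] [0.5276 0.1042 0.0521] [0.5578 0.1354 0.0647]
org 419 [0.5173 0.0271 0.0638] [ 0.4979 -0.05    0.0553] [0.5504 0.1092 0.072 ]
lid 8418 [0.6187 0.0376 0.0557] [ 0.4856 -0.0972  0.045 ] [0.7543 0.1731 0.0759]
tin [0.62248063 0.03826128 0.13376197]
grey 345 [ 0.5604 -0.0629  0.0571] [ 0.5292 -0.0854 -0.0008] [ 0.5864 -0.0404  0.0676]
b 0.11416118078269903 134.70880118843976
o 0.1057653743070237 -173.9289433289062
g 0.11863203462102612 -121.52851339378681
small 130 [0.5175 0.3169 0.0711] [0.5074 0.3075 0.0397] [0.5325 0.332  0.0969]
smalltop 44 [0.5209 0.3203 0.0911] [0.5116 0.3115 0.0881] [0.5299 0.3313 0.0969]
stand 1313 [0.427  0.3037 0.0858] [0.3861 0.2689 0.0218] [0.4751 0.3567 0.1621]
standtop 112 [0.4294 0.3137 0.1562] [0.4181 0.3019 0.1512] [0.4412 0.3284 0.1621]
large 537 [0.3212 0.2497 0.1447] [0.2946 0.231  0.0826] [0.3485 0.2807 0.1867]
largetop 208 [0.3212 0.2582 0.1795] [0.306  0.2407 0.1757] [0.3386 0.2762 0.1867]
plate 818 [0.4273 0.3058 0.0855] [0.3867 0.2695 0.08  ] [0.4739 0.3567 0.09  ]
((430.01239013671875, 313.6800537109375), (80.5172119140625, 82.32402038574219), 6.93598747253418)
hand 142 [0.4291 0.3124 0.1555] [0.4169 0.3009 0.1305] [0.442  0.3284 0.1621]
((429.84185791015625, 314.7834777832031), (24.456268310546875, 24.966787338256836), 10.299074172973633)
side stand [ 0.132  0.157 -0.007] [0.537 0.997 1.151] [0.4275 0.3207 0.0415]
side blue [0.132 0.093 0.042] [0.564 0.997 1.151] [0.537  0.1136 0.0574]
0.08 782 ((430.3565368652344, 311.19677734375), (81.0656967163086, 85.03803253173828), 6.381339073181152)
0.13 175 ((429.7183837890625, 313.4486083984375), (23.96804428100586, 26.434438705444336), 11.521017074584961)
```

View pics/crop1.png

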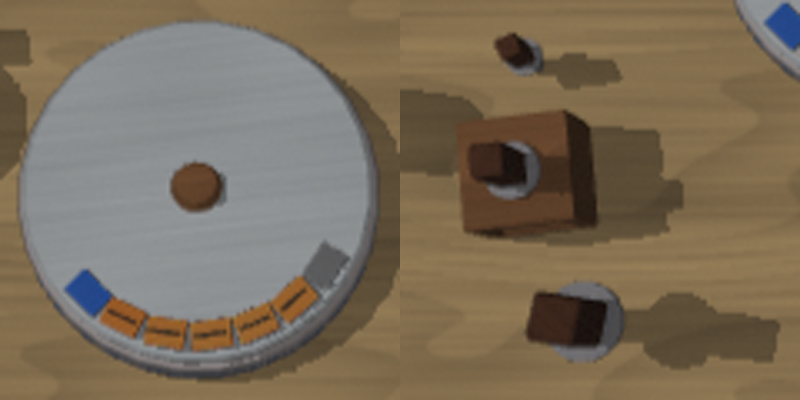

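The crop confirms the choice: the presser in the stand has a 24 x 24 mm handle with its top at 156 mm (85 + 71). It also shows the pad and tab centres clearly, so I'll fit the tin's pose to them.

Run:
```python
from h import *
from scipy.optimize import least_squares
W,p,d=cloud('top')
cr=np.array([[88,293],[123,318],[166,332],[212,334],[257,322],[296,299],[325,267]])/(400/120)+[250,145]-.3
def onplane(n,uv,z):
    a=world(n,uv[:,0],uv[:,1],np.full(len(uv),.5)); b=world(n,uv[:,0],uv[:,1],np.ones(len(uv)))
    return a+(b-a)*((z-a[:,2])/(b[:,2]-a[:,2]))[:,None]
zs=np.array([W[int(v)-2:int(v)+3,int(u)-2:int(u)+3,2].mean() for u,v in cr]); print('z',zs.round(4))
P=onplane('top',cr,zs)
a=np.radians([51,34,17,0,-17,-34,-51]); L=np.c_[-.115*np.cos(a),.115*np.sin(a)]
def fit(P):
    f=lambda x:(P[:,:2]-x[:2]-L@np.array([[np.cos(x[2]),np.sin(x[2])],[-np.sin(x[2]),np.cos(x[2])]])).ravel()
    r=least_squares(f,[.62,.04,.1]); print(r.x, (r.fun*1000).round(1).reshape(-1,2).tolist())
fit(P)
ku=np.array([[196,186]])/(400/120)+[250,145]-.3; z=W[201,309,2]; print('knob',z,onplane('top',ku,z))
# side camera: colour clusters
W2,p2,d2=cloud('side'); hsv=cv2.cvtColor(p2,cv2.COLOR_RGB2HSV)
b=np.zeros(d2.shape,bool); b[225:300,225:330]=1
mb=b&(hsv[...,0]>100)&(hsv[...,0]<125)&(hsv[...,1]>150); mo=b&(hsv[...,0]<18)&(hsv[...,1]>170)
for n,m in(('blue',mb),('org',mo)):
    q=W2[m]; print(n,m.sum(),q.mean(0).round(4),np.median(q,0).round(4))
hs=cv2.cvtColor(p,cv2.COLOR_RGB2HSV); bt=np.zeros(d.shape,bool); bt[215:262,265:360]=1
print('top org mean',W[bt&(hs[...,0]<18)&(hs[...,1]>150)].mean(0))
cv2.imwrite('pics/s2.png',cv2.resize(p2[215:305,220:330,::-1],(770,630)[::1],interpolation=cv2.INTER_CUBIC)[:600])
```

```text
z [0.0589 0.0635 0.0626 0.0639 0.0636 0.0647 0.0609]
[0.62258879 0.03811945 0.10442032] [[-0.5, -0.1], [-0.2, 0.4], [0.6, 0.4], [0.2, 0.1], [0.6, -0.4], [-0.1, -0.5], [-0.5, -0.0]]
knob 0.07074655753278727 [[0.61987786 0.03813465 0.07074656]]
blue 52 [0.5418 0.1189 0.0588] [0.5417 0.1188 0.0585]
org 284 [0.5179 0.03   0.0639] [0.5162 0.0314 0.0639]
top org mean [0.51759999 0.02837538 0.06961299]
```

```bash
cat >> h.py <<'E'
TIN=np.array([.6226,.0381]); TY=.1044
def seam(a,off=0):
    a=np.radians(a); l=np.array([-.115*np.cos(a),.115*np.sin(a)]); c,s=np.cos(TY),np.sin(TY)
    return TIN+np.array([c*l[0]-s*l[1],s*l[0]+c*l[1]])
def shift(pos,to,yaw):
    "tool-frame cm of a world shift, tool pointing down"
    return (R.from_euler('xyz',[np.pi,0,yaw]).inv().apply(np.asarray(to)-pos)*100).round(2)
E
python3 - <<'E'
from h import *
W,p,d=cloud('top'); 
def ob(n,u0,v0,u1,v1,z):
    q=W[v0:v1,u0:u1][W[v0:v1,u0:u1,2]>z]; print(n,q.min(0).round(3),q.max(0).round(3))
ob('oil',95,235,160,280,.1); ob('funnel',128,120,190,180,.15); ob('pot',410,140,468,200,.06); ob('timer',423,268,458,300,.04)
print(seam(51),seam(-51))
s=np.array([.188,-.517,.18]); print(shift(s,[.188,-.517,.30],.35),shift(s,[.4295-.05,.314,.30],.35))
print(calibration('wrist'))
E
```

```text
oil [ 0.303 -0.01   0.1  ] [0.507 0.502 1.293]
funnel [ 0.303 -0.01   0.15 ] [0.78  0.466 1.293]
pot [ 0.303 -0.346  0.06 ] [ 0.759 -0.01   1.293]
timer [ 0.303 -0.319  0.04 ] [ 0.446 -0.01   1.293]
[0.54130873 0.11944328] [ 0.55993567 -0.05832708]
[  0.   0. -12.] [ 46.48 -71.5  -12.  ]
{'fx': 371.64829954431775, 'fy': 371.64829954431775, 'cx': 316.9150550820244, 'cy': 239.13541776821677, 'tool_from_camera': array([[ 4.87771770e-04, -9.73946423e-01, -2.26777706e-01,
         6.57061109e-02],
       [ 9.99999850e-01,  5.31305750e-04, -1.30928377e-04,
         1.09595756e-04],
       [ 2.48005523e-04, -2.26777608e-01,  9.73946536e-01,
        -2.05320512e-01],
       [ 0.00000000e+00,  0.00000000e+00,  0.00000000e+00,
         1.00000000e+00]])}
```

>>> servo_tool(
  series="-1 4 -6 -4 0;-1 8 -12 -8 0;-1 46.5 -71.5 -12 0.2;-1 46.5 -71.5 -12 0.2;-1 46.5 -71.5 -12 0.2;-1 46.5 -71.5 -12 0.2;-1 46.5 -71.5 -12 0.2;-1 46.5 -71.5 -12 0.2;-1 46.5 -71.5 -12 0.2;-1 46.5 -71.5 -12 0.2;-1 46.5 -71.5 -12 0.2;-1 46.5 -71.5 -12 0.2;-1 46.5 -71.5 -12 0.2;-1 46.5 -71.5 -12 0.2;-1 46.5 -71.5 -12 0.2;-1 46.5 -71.5 -12 0.2;-1 46.5 -71.5 -12 0.2;-1 46.5 -71.5 -12 0.2;-1 46.5 -71.5 -12 0.2;-1 46.5 -71.5 -12 0.2",
)

```text
time: 1.77
tool_pos: [0.3723, 0.2836, 0.2957]
ee_rot: [3.141, 0.0, 0.151]
wrist_force: [-0.2, -0.8, 0.8]
width: 0.094
```

>>> servo_tool(
  series="-1 0 0 0 0;-1 0 0 0 0",
)

```text
time: 1.93
tool_pos: [0.3723, 0.2826, 0.2943]
ee_rot: [3.14, 0.004, 0.153]
wrist_force: [0.3, -0.3, 0.5]
width: 0.0938
```

```bash
cat >> h.py <<'E'
def wcloud(tag):
    o=robot.get_obs(); p,d=snapshot('wrist'); c=calibration('wrist')
    v,u=np.mgrid[:480,:640]; x=(u-c['cx'])/c['fx']; y=(v-c['cy'])/c['fy']; r=np.hypot(x,y)+1e-9
    t=np.tan(np.minimum(r,1.5))/r; pc=np.stack([x*t*d,y*t*d,d],-1); T=c['tool_from_camera']
    pt=pc@T[:3,:3].T+T[:3,3]; W=R.from_euler('xyz',o['ee_rot']).apply(pt.reshape(-1,3)).reshape(pt.shape)+o['tool_pos']
    W[d<=0]=np.nan; cv2.imwrite(f'pics/{tag}.png',p[...,::-1]); np.savez(tag,W=W,p=p); return W,p,o
E
python3 - <<'E'
from h import *
W,p,o=wcloud('w1'); print(o['tool_pos'],o['ee_rot'])
z=W[...,2]; near=np.hypot(W[...,0]-.43,W[...,1]-.314)<.03
for lo,hi in((.148,.163),(.1,.148),(.087,.097)):
    m=near&(z>lo)&(z<hi); print(lo,m.sum(),cv2.minAreaRect((W[m][:,:2]*1e3).astype(np.float32)),np.median(z[m]))
near=np.hypot(W[...,0]-.43,W[...,1]-.314)<.06
m=near&(abs(z-.085)<.003);print(m.sum(),cv2.minAreaRect((W[m][:,:2]*1e3).astype(np.float32)),np.median(z[m]))
E
```

```text
[0.37229777 0.28261683 0.29427451] [3.13979545 0.00365344 0.15337082]
0.148 666 ((431.52789306640625, 312.1508483886719), (23.370710372924805, 24.126306533813477), 8.40192699432373) 0.15584646228936522
0.1 17 ((433.7291564941406, 300.4180603027344), (19.4387264251709, 0.40231677889823914), 9.344256401062012) 0.14162631279515844
0.087 420 ((428.42095947265625, 311.16668701171875), (46.52295684814453, 52.743263244628906), 84.98392486572266) 0.09101709712292817
4080 ((431.70855712890625, 311.4143371582031), (80.71395111083984, 81.08032989501953), 6.440666198730469) 0.08510164103058454
```

View pics/w1.png

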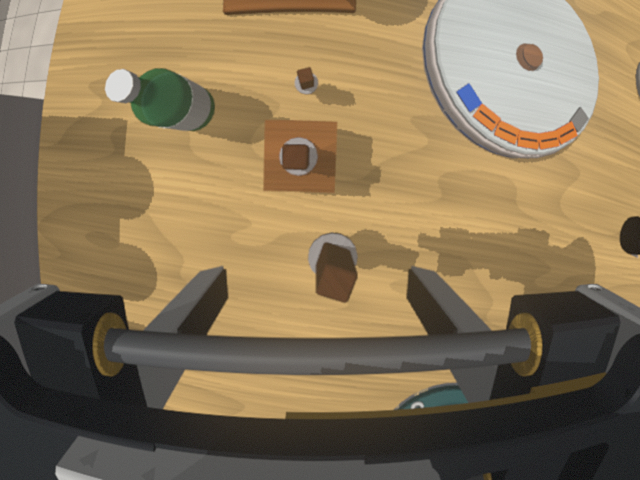

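```bash
python3 -c "
from h import *
o=robot.get_obs();print(o['tool_pos'],shift(o['tool_pos'],[.431,.313,.18],o['ee_rot'][2]))
z=np.load('w1.npz');W=z['W'];q=W[60:135,130:215].reshape(-1,3);q=q[q[:,2]>.05];print('oil',np.nanmin(q,0),np.nanmax(q,0))"
```

```text
[0.37232657 0.28134624 0.29495058] [ 6.28 -2.25 11.5 ]
oil [0.44507545 0.43636836 0.05003508] [0.50858048 0.49695485 0.2112944 ]
```

>>> servo_tool(
  series="-1 3 -1.1 3 0;-1 6.2 -2.2 6 0;-1 6.2 -2.2 9 0;-1 6.2 -2.2 11.5 0;-1 6.2 -2.2 11.5 0;-1 6.2 -2.2 11.5 0;-1 6.2 -2.2 11.5 0",
)

```text
time: 2.57
tool_pos: [0.4315, 0.3116, 0.1837]
ee_rot: [-3.14, -0.004, 0.148]
wrist_force: [-0.6, 0.3, 1.2]
width: 0.0941
```

Run:
```python
from h import *
P=[]
for i in range(3):
    W,p,o=wcloud('w2'); P.append(o['tool_pos']); z=W[...,2]
    near=np.hypot(W[...,0]-.43,W[...,1]-.314)<.03; m=near&(z>.148)&(z<.163)
    print(o['tool_pos'],o['ee_rot'][2],m.sum(),cv2.minAreaRect((W[m][:,:2]*1e3).astype(np.float32)) if m.any() else '')
pos=np.mean(P,0); print(pos,shift(pos,[.431,.313,.116],o['ee_rot'][2]))
```

```text
[0.43154946 0.31162986 0.1836689 ] 0.148244148972418 1320 ((431.85491943359375, 312.2236328125), (24.739831924438477, 24.006135940551758), 6.026817321777344)
[0.43189185 0.31212958 0.18443405] 0.14865997791270558 1321 ((431.64190673828125, 312.1788024902344), (25.31350326538086, 23.727012634277344), 8.33851146697998)
[0.43200328 0.31242205 0.18460527] 0.1489514133905494 1314 ((431.8149719238281, 312.0706787109375), (24.870773315429688, 23.250917434692383), 8.13079833984375)
[0.43181486 0.3120605  0.18423607] [-0.07 -0.11  6.82]
```

>>> servo_tool(
  series="-1 0 0 2 0;-1 0 0 4 0;-1 0 0 5.5 0;-1 0 0 6.8 0;-1 0 0 6.8 0;-1 0 0 6.8 0;1 0 0 6.8 0;1 0 0 6.8 0;1 0 0 6.8 0;1 0 0 6.8 0;1 0 0 6.8 0;1 0 0 6.8 0;1 0 0 6.8 0;1 0 0 6.8 0",
)

```text
time: 3.88
tool_pos: [0.4307, 0.3123, 0.1129]
ee_rot: [3.141, 0.0, 0.15]
wrist_force: [1.1, -0.2, -0.0]
width: 0.0439
```

>>> servo_tool(
  series="1 0 0 0 0;1 0 0 0 0",
)

```text
time: 4.05
tool_pos: [0.4307, 0.3123, 0.1129]
ee_rot: [3.141, 0.0, 0.15]
wrist_force: [0.6, -0.1, 0.2]
width: 0.031
```

>>> servo_tool(
  series="1 0 0 0 0;1 0 0 0 0;1 0 0 0 0;1 0 0 0 0;1 0 0 0 0;1 0 0 0 0",
)

```text
time: 4.55
tool_pos: [0.4307, 0.3122, 0.1129]
ee_rot: [3.141, 0.0, 0.15]
wrist_force: [-0.7, -0.6, -0.9]
width: 0.0237
```

```bash
python3 -c "
from h import *
P=[]
for i in range(6):
  take('top');o=robot.get_obs();P.append(np.r_[o['tool_pos'],o['ee_rot'][2],o['wrist_force'],o['width']])
print(np.round(P,4),np.mean(P,0).round(4))"
```

```text
[[ 0.4307  0.3123  0.1129  0.1498 -0.291   0.1398 -0.8063  0.0237]
 [ 0.4307  0.3123  0.1129  0.1498  0.2309 -0.6728 -0.3551  0.0241]
 [ 0.4307  0.3123  0.1129  0.1498  0.0337 -0.2657  0.2028  0.0242]
 [ 0.4307  0.3122  0.1129  0.1497  0.5052 -0.1131 -0.7048  0.0239]
 [ 0.4307  0.3123  0.1129  0.1498  0.2898 -0.415  -0.5661  0.0235]
 [ 0.4307  0.3123  0.1129  0.1498 -0.3292  0.0936 -1.3684  0.024 ]] [ 0.4307  0.3123  0.1129  0.1498  0.0732 -0.2055 -0.5996  0.0239]
```

>>> servo_tool(
  series="1 0 0 -1 0;1 0 0 -3 0;1 0 0 -6 0;1 0 0 -9 0;1 0 0 -12 0;1 1.06 2.73 -14 0;1 2.06 5.73 -14 0;1 3.06 8.73 -14 0;1 4.06 11.73 -14 0;1 5.56 14.73 -14 0;1 7.06 17.73 -14 0;1 8.06 20.73 -14 0;1 8.06 20.73 -12 0;1 8.06 20.73 -9.5 0;1 8.06 20.73 -7 0;1 8.06 20.73 -6 0;1 8.06 20.73 -5.3 0;1 8.06 20.73 -5 0;1 8.06 20.73 -5 0;1 8.06 20.73 -5 0",
)

```text
time: 6.52
tool_pos: [0.5421, 0.1197, 0.1647]
ee_rot: [3.141, -0.003, 0.15]
wrist_force: [-0.0, -1.0, -1.2]
width: 0.0241
```

Run:
```python
from h import *
F=[]
for i in range(4):
    p,d=take('side'); o=robot.get_obs(); F.append(o['wrist_force'])
print(o['tool_pos'],o['ee_rot'],np.mean(F,0),o['time'],o['width'])
print(shift(o['tool_pos'],[*seam(51),o['tool_pos'][2]],o['ee_rot'][2]))
a=cv2.resize(p[180:320,220:380,::-1],(640,560),interpolation=cv2.INTER_CUBIC); cv2.imwrite('pics/s3.png',a)
```

```text
[0.54198368 0.11954434 0.16433955] [ 3.14142468e+00 -2.31051176e-03  1.50036225e-01] [ 0.05121886  0.27283794 -0.94358982] 6.7167 0.023519815752899274
[-0.07 -0.   -0.  ]
```

View pics/s3.png

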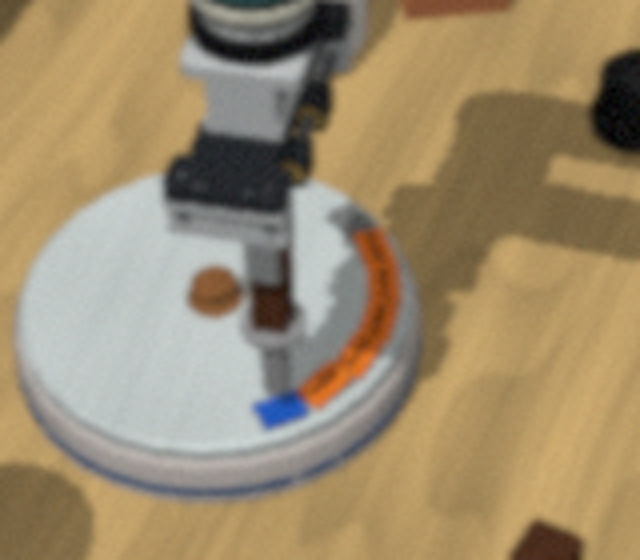

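>>> servo_tool(
  series="1 0 0 0.3 0;1 0 0 0.6 0;1 0 0 0.9 0;1 0 0 1.2 0;1 0 0 1.3 0;1 0 0 1.3 0;1 0 0 1.3 0",
)

```text
time: 7.3
tool_pos: [0.5413, 0.1193, 0.1498]
ee_rot: [3.142, 0.0, 0.15]
wrist_force: [0.4, 0.8, -0.7]
width: 0.0233
```

>>> servo_tool(
  series="1 0 0 0.05 0;1 0 0 0.1 0;1 0 0 0.1 0",
)

```text
time: 7.55
tool_pos: [0.5414, 0.1193, 0.149]
ee_rot: [3.141, -0.0, 0.15]
wrist_force: [0.1, 0.1, -1.3]
width: 0.0238
```

>>> servo_tool(
  series="1 0 0 0.05 0;1 0 0 0.1 0;1 0 0 0.1 0",
)

```text
time: 7.8
tool_pos: [0.5413, 0.1193, 0.1479]
ee_rot: [3.141, 0.0, 0.15]
wrist_force: [-0.2, -0.3, -1.2]
width: 0.0239
```

>>> servo_tool(
  series="1 0 0 0.05 0;1 0 0 0.1 0;1 0 0 0.1 0",
)

```text
time: 8.05
tool_pos: [0.5413, 0.1193, 0.1468]
ee_rot: [3.142, 0.0, 0.15]
wrist_force: [0.1, 0.8, -1.4]
width: 0.0241
```

>>> servo_tool(
  series="1 0 0 0.05 0;1 0 0 0.05 0;1 0 0 0.05 0",
)

```text
time: 8.3
tool_pos: [0.5414, 0.1194, 0.1466]
ee_rot: [3.142, -0.0, 0.15]
wrist_force: [0.0, 0.3, -1.7]
width: 0.0235
```

>>> servo_tool(
  series="1 0 0 0.05 0;1 0 0 0.05 0;1 0 0 0.05 0",
)

```text
time: 8.55
tool_pos: [0.5415, 0.1194, 0.1464]
ee_rot: [3.141, -0.001, 0.15]
wrist_force: [-0.1, 0.9, 1.0]
width: 0.024
```

>>> servo_tool(
  series="1 0 0 0.05 0;1 0 0 0.05 0;1 0 0 0.05 0",
)

```text
time: 8.8
tool_pos: [0.5416, 0.1194, 0.1462]
ee_rot: [3.141, -0.001, 0.15]
wrist_force: [-0.6, -0.9, 4.4]
width: 0.0237
```

>>> servo_tool(
  series="1 0 0 0.05 0;1 0 0 0.05 0;1 0 0 0.05 0",
)

```text
time: 9.05
tool_pos: [0.5418, 0.1194, 0.1462]
ee_rot: [3.141, -0.002, 0.15]
wrist_force: [-1.6, -0.6, 5.3]
width: 0.0232
```

>>> servo_tool(
  series="1 0 0 0.05 0;1 0 0 0.05 0;1 0 0 0.05 0",
)

```text
time: 9.3
tool_pos: [0.5419, 0.1194, 0.1461]
ee_rot: [3.141, -0.002, 0.15]
wrist_force: [-1.7, 0.0, 6.0]
width: 0.0236
```

Run:
```python
from h import *
a=51.
while a>-54:
    s=[shift([*seam(a),0],[*seam(a-1.25*k),0],.15)[:2] for k in range(1,9)]
    print(a,'; '.join('%.2f %.2f'%tuple(x) for x in s)); a-=10
```

```text
51.0 -0.20 0.15; -0.40 0.31; -0.59 0.47; -0.78 0.63; -0.97 0.80; -1.15 0.97; -1.33 1.15; -1.50 1.33
41.0 -0.17 0.18; -0.34 0.37; -0.50 0.56; -0.66 0.76; -0.81 0.95; -0.96 1.15; -1.11 1.36; -1.25 1.57
31.0 -0.14 0.21; -0.27 0.42; -0.40 0.64; -0.52 0.86; -0.64 1.08; -0.75 1.30; -0.86 1.53; -0.96 1.76
21.0 -0.10 0.23; -0.19 0.46; -0.28 0.70; -0.36 0.94; -0.44 1.17; -0.51 1.41; -0.58 1.66; -0.64 1.90
11.0 -0.06 0.24; -0.11 0.49; -0.15 0.74; -0.19 0.98; -0.23 1.23; -0.26 1.48; -0.28 1.73; -0.30 1.98
1.0 -0.01 0.25; -0.02 0.50; -0.02 0.75; -0.02 1.00; -0.01 1.25; 0.00 1.50; 0.02 1.75; 0.05 2.00
-9.0 0.03 0.25; 0.07 0.50; 0.11 0.74; 0.15 0.99; 0.21 1.24; 0.26 1.48; 0.33 1.72; 0.40 1.97
-19.0 0.07 0.24; 0.15 0.48; 0.24 0.71; 0.32 0.95; 0.42 1.18; 0.52 1.41; 0.62 1.64; 0.73 1.87
-29.0 0.11 0.22; 0.23 0.44; 0.36 0.66; 0.48 0.88; 0.62 1.09; 0.76 1.30; 0.90 1.51; 1.04 1.71
-39.0 0.15 0.20; 0.31 0.40; 0.47 0.59; 0.63 0.78; 0.80 0.97; 0.97 1.15; 1.15 1.33; 1.33 1.50
-49.0 0.18 0.17; 0.37 0.34; 0.56 0.50; 0.76 0.66; 0.95 0.81; 1.15 0.96; 1.36 1.11; 1.57 1.25
```

>>> servo_tool(
  series="1 0 0 0.05 0;1 0 0 0.1 0;1 0 0 0.1 0",
)

```text
time: 9.55
tool_pos: [0.5421, 0.1195, 0.146]
ee_rot: [3.141, -0.003, 0.15]
wrist_force: [-1.3, -0.6, 9.8]
width: 0.0237
```

>>> servo_tool(
  series="1 -0.20 0.15 0 0;1 -0.40 0.31 0 0;1 -0.59 0.47 0 0;1 -0.78 0.63 0 0;1 -0.97 0.80 0 0;1 -1.15 0.97 0 0;1 -1.33 1.15 0 0;1 -1.50 1.33 0 0",
)

```text
time: 10.22
tool_pos: [0.5303, 0.1068, 0.1455]
ee_rot: [-3.137, -0.007, 0.151]
wrist_force: [0.6, 4.6, 4.8]
width: 0.0237
```

>>> servo_tool(
  series="1 -0.17 0.18 0.05 0;1 -0.34 0.37 0.1 0;1 -0.50 0.56 0.1 0;1 -0.66 0.76 0.1 0",
)

```text
time: 10.55
tool_pos: [0.5248, 0.0986, 0.1446]
ee_rot: [-3.136, -0.007, 0.152]
wrist_force: [-0.0, 4.8, 5.1]
width: 0.0243
```

Run:
```python
from h import *
p,d=take('side'); o=robot.get_obs(); print(o['tool_pos'],o['wrist_force'])
a=cv2.resize(p[180:320,220:380,::-1],(800,700),interpolation=cv2.INTER_CUBIC)[50:650]; cv2.imwrite('pics/s4.png',a)
W,_,_=cloud('side'); tool=np.array(o['tool_pos'])
# handle/collar/shaft points near the tool
q=W.reshape(-1,3); m=(np.hypot(*(q[:,:2]-tool[:2]).T)<.03)
for lo in np.arange(.06,.15,.01):
    s=q[m&(q[:,2]>=lo)&(q[:,2]<lo+.01)]
    if len(s): print(round(lo,3),len(s),(s[:,:2].mean(0)-tool[:2]).round(4))
```

```text
[0.52453635 0.09809064 0.14461138] [0.31237344 4.2490579  6.61070478]
0.06 97 [-0.0021 -0.0037]
0.07 25 [0.0114 0.0158]
0.08 16 [0.0098 0.0162]
0.09 23 [0.0085 0.0159]
0.1 12 [0.0082 0.0161]
0.11 11 [-0.004   0.0115]
0.12 84 [0.0047 0.0148]
0.13 32 [0.0041 0.0163]
0.14 33 [0.0011 0.0147]
```

View pics/s4.png

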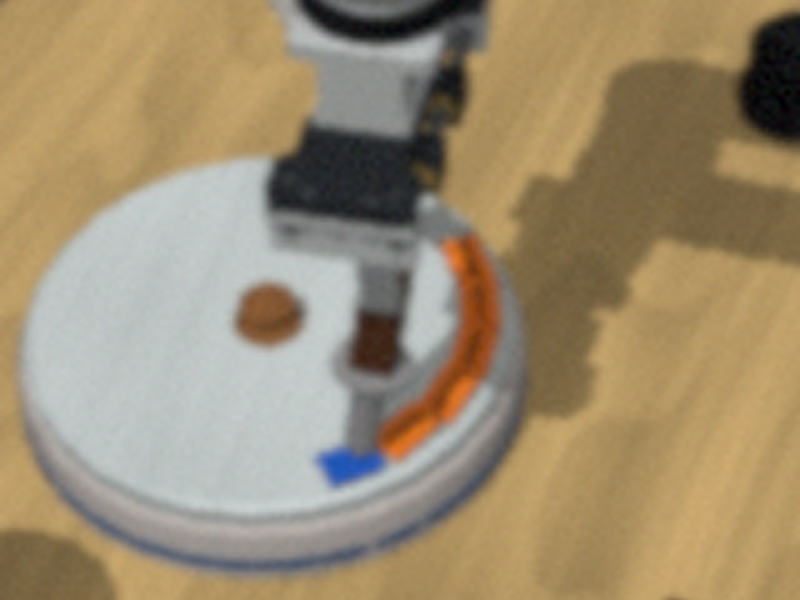

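The picture shows the presser pivoted about the jaw axis. The tip, at (362,450), is still on the blue pad while the gripper has moved ahead. Tab 1 isn't shut yet, so lifting now is allowed. I'll re-seat the presser in the stand, grip it lower, and keep the jaw axis along the seam's tangent during the stroke.

>>> servo_tool(
  series="1 0 0 -1 0;1 0 0 -3 0;1 0 0 -6 0;1 0 0 -9 0;1 0 0 -11 0;1 -3 -4 -11 0;1 -5 -8 -11 0;1 -6.3 -12 -11 0;1 -6.3 -16 -11 0;1 -6.3 -20 -11 0;1 -6.3 -22.6 -11 0;1 -6.3 -22.6 -11 0;1 -6.3 -22.6 -11 0;1 -6.3 -22.6 -11 0",
)

```text
time: 11.77
tool_pos: [0.4271, 0.3088, 0.2518]
ee_rot: [3.14, 0.001, 0.15]
wrist_force: [-0.4, 0.4, -1.5]
width: 0.0241
```

Run:
```python
from h import *
o=robot.get_obs(); tool=np.array(o['tool_pos']); print(o['time'],tool,o['ee_rot'],o['width'],o['joint_positions'])
p,d=take('side'); c=calibration('side')
uv=lambda P:cv2.projectPoints(np.array([P],float),np.array(c['rvec']),np.array(c['tvec']),np.array([[c['fx'],0,c['cx']],[0,c['fy'],c['cy']],[0,0,1.]]),None)[0].ravel()
tip=uv(tool-[0,0,.088]); col=uv(tool-[0,0,.028]); print('pred tip',tip,'collar',col)
u,v=np.clip((int(col[0])-50,int(col[1])-40),0,None); print(u,v)
cv2.imwrite('pics/s5.png',cv2.resize(p[v:v+90,u:u+100,::-1],(600,540),interpolation=cv2.INTER_CUBIC))
W,_,_=cloud('side'); q=W.reshape(-1,3); m=(np.hypot(*(q[:,:2]-tool[:2]).T)<.05)
for lo in np.arange(tool[2]-.09,tool[2]+.02,.01):
    s=q[m&(q[:,2]>=lo)&(q[:,2]<lo+.01)]
    if len(s): print(round(lo,3),len(s),(s[:,:2].mean(0)-tool[:2]).round(4))
```

```text
11.7667 [0.42711472 0.30879827 0.25181293] [3.13972742e+00 1.22210027e-03 1.49634041e-01] 0.02413462149978214 [ 5.19322579e-01  3.47894379e-02  1.28397278e+00 -1.34060261e-03
  1.82464370e+00  1.94014824e+00]
pred tip [303.21977539 325.18271545] collar [302.53737984 307.74265835]
252 267
0.162 2 [0.014  0.0097]
0.172 23 [0.0112 0.0088]
0.182 20 [0.0088 0.01  ]
0.192 23 [0.0088 0.0097]
0.202 19 [0.0076 0.0107]
0.222 102 [0.0011 0.009 ]
0.232 66 [0.0083 0.0117]
0.242 39 [0.0025 0.012 ]
0.252 40 [0.0009 0.0112]
0.262 38 [0.0006 0.0113]
0.272 8 [-0.0051  0.011 ]
```

View pics/s5.png

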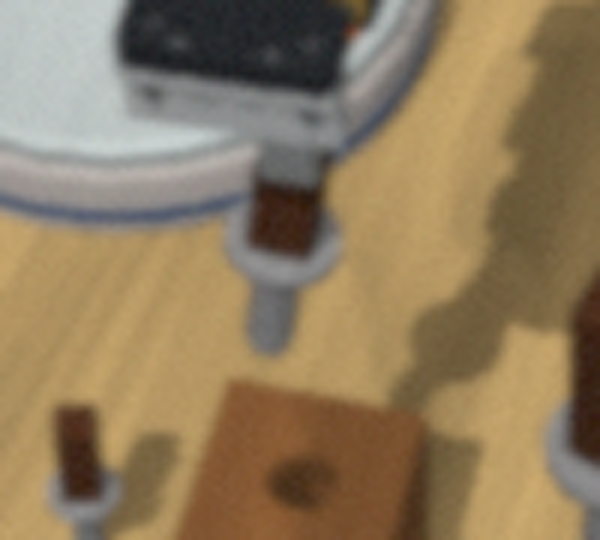

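>>> servo_tool(
  series="1 -0.5 -0.15 2 0;1 -1.0 -0.29 4.5 0;1 -1.0 -0.29 6.5 0;1 -1.0 -0.29 7.2 0;1 -1.0 -0.29 7.2 0;1 -1.0 -0.29 7.2 0",
)

```text
time: 12.32
tool_pos: [0.4174, 0.31, 0.1811]
ee_rot: [3.141, -0.001, 0.148]
wrist_force: [-0.3, -0.7, -1.7]
width: 0.0237
```

Run:
```python
from h import *
p,d=take('side'); o=robot.get_obs(); print(o['tool_pos'],o['wrist_force'])
cv2.imwrite('pics/s6.png',cv2.resize(p[290:380,250:350,::-1],(600,540),interpolation=cv2.INTER_CUBIC))
```

```text
[0.41787216 0.31054797 0.1819969 ] [-0.30434118  0.12825824 -1.61496812]
```

View pics/s6.png

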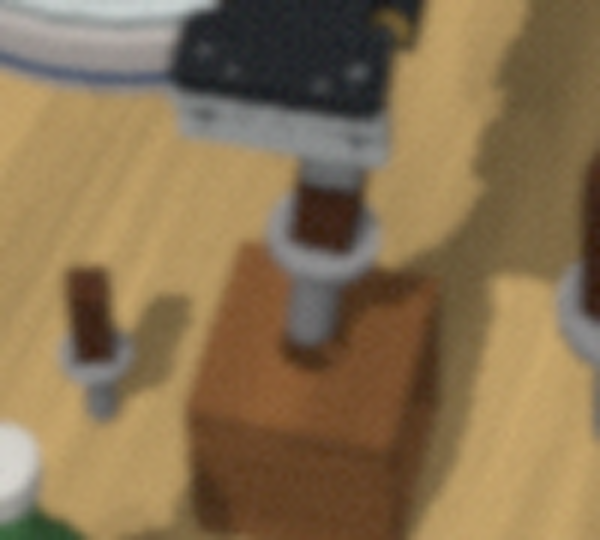

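Run:
```python
from h import *
c=calibration('side')
uv=lambda P:cv2.projectPoints(np.array([P],float),np.array(c['rvec']),np.array(c['tvec']),np.array([[c['fx'],0,c['cx']],[0,c['fy'],c['cy']],[0,0,1.]]),None)[0].ravel().round(1)
f=lambda P:(uv(P)-[250,290])*6
print('hole',f([.4307,.3123,.085]),'+x10',f([.4407,.3123,.085]),'+y10',f([.4307,.3223,.085]))
t=robot.get_obs()['tool_pos']; print(t)
for o in (.008,.0144,.018): print(o,f(t+[o*.989,o*.149,-.087]),'ball',f(t+[o*.989,o*.149,-.078]))
```

```text
hole [312.  342.6] +x10 [287.4 335.4] +y10 [302.4 363.6]
[0.41787216 0.31054797 0.1819969 ]
0.008 [324. 330.] ball [323.4 315.6]
0.0144 [307.8 327. ] ball [307.2 312.6]
0.018 [298.2 325.2] ball [297.6 311.4]
```

>>> servo_tool(
  series="1 0 0 0.5 0;1 0 0 1 0;1 0.06 0 1.5 0;1 0.12 0 2 0;1 0.18 0 2.5 0;1 0.18 0 2.5 0",
)

```text
time: 12.87
tool_pos: [0.4179, 0.3108, 0.1537]
ee_rot: [3.14, 0.003, 0.15]
wrist_force: [0.2, 0.2, -1.5]
width: 0.0235
```

>>> servo_tool(
  series="1 0.1 0 0.5 0;1 0.2 0 1 0;1 0.28 0 1.5 0;1 0.36 0 2 0;1 0.44 0 2.5 0;1 0.52 0 3 0;1 0.58 0 3.4 0;1 0.6 0 3.7 0;1 0.6 0 3.7 0;1 0.6 0 3.7 0",
)

```text
time: 13.7
tool_pos: [0.4243, 0.3119, 0.118]
ee_rot: [3.141, 0.001, 0.15]
wrist_force: [-0.5, -1.5, -1.7]
width: 0.0237
```

>>> servo_tool(
  series="-0.2 0 0 0 0;-0.2 0 0 0 0;-0.2 0 0 0 0;-0.2 0 0 0 0;-0.2 0 0 0 0;-0.2 0.6 0 0 0;-0.2 0.65 0 0.7 0;-0.2 0.65 0 1.4 0;-0.2 0.65 0 2.0 0;-0.2 0.65 0 2.0 0;-0.2 0.65 0 2.0 0",
)

```text
time: 14.62
tool_pos: [0.4302, 0.3127, 0.0973]
ee_rot: [3.141, 0.002, 0.15]
wrist_force: [0.2, -0.4, -0.1]
width: 0.0565
```

Run:
```python
from h import *
p,d=take('side'); o=robot.get_obs(); print(o['time'],o['tool_pos'],o['wrist_force'],o['width'])
cv2.imwrite('pics/s7.png',cv2.resize(p[290:380,250:350,::-1],(600,540),interpolation=cv2.INTER_CUBIC))
```

```text
14.6667 [0.43063202 0.3128701  0.097948  ] [-0.29009208 -0.38073782 -0.10327069] 0.05606733367796659
```

View pics/s7.png

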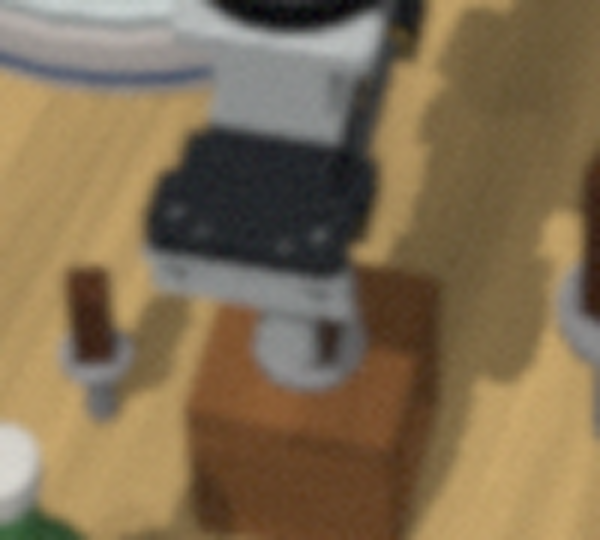

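The presser has dropped back upright, with its collar flat on the plate at (308,350). Gripping it lower now.

>>> servo_tool(
  series="1 0 0 0 0;1 0 0 0 0;1 0 0 0 0;1 0 0 0 0;1 0 0 0 0;1 0 0 0 0;1 0 0 0 0;1 0 0 0 0;1 0 0 0 0;1 0 0 0 0;1 0 0 0 0;1 0 0 0 0",
)

```text
time: 15.67
tool_pos: [0.431, 0.3132, 0.0986]
ee_rot: [-3.141, -0.0, 0.15]
wrist_force: [0.6, -0.0, 0.3]
width: 0.0238
```

>>> servo_tool(
  series="1 0 0 -1 0;1 0 0 -3 0;1 0 0 -6 0;1 0 0 -9 0;1 0 0 -12 0;1 1 2.8 -14 0.1;1 2 5.8 -14 0.2;1 3 8.8 -14 0.3;1 4 11.8 -14 0.4;1 5.5 14.8 -14 0.5;1 7 17.8 -14 0.6;1 8 20.8 -14 0.7;1 8 20.8 -12 0.8;1 8 20.8 -9.5 0.83;1 8 20.8 -7 0.83;1 8 20.8 -6 0.83;1 8 20.8 -5.3 0.83;1 8 20.8 -5 0.83;1 8 20.8 -5 0.83;1 8 20.8 -5 0.83",
)

```text
time: 17.33
tool_pos: [0.5418, 0.1196, 0.1501]
ee_rot: [-3.14, -0.002, -0.68]
wrist_force: [0.4, 0.5, -0.8]
width: 0.0235
```

Run:
```python
from h import *
F=[]
for i in range(4):
    p,d=take('side'); o=robot.get_obs(); F.append(o['wrist_force'])
print(o['time'],o['tool_pos'],o['ee_rot'],np.mean(F,0),o['joint_positions'][5])
yaw=o['ee_rot'][2]; print(shift(o['tool_pos'],[*seam(51),.141],yaw))
W,_,_=cloud('side');_=0
hsv=cv2.cvtColor(p,cv2.COLOR_RGB2HSV); b=np.zeros(d.shape,bool); b[225:300,225:330]=1
q=W[b&(hsv[...,0]<18)&(hsv[...,1]>170)]; l=(q[:,:2]-TIN)@np.array([[np.cos(TY),-np.sin(TY)],[np.sin(TY),np.cos(TY)]])
ang=np.degrees(np.arctan2(l[:,1],-l[:,0]))
for a in range(40,-46,-5):
    s=q[abs(ang-a)<2.5]; print(a,len(s),np.median(s[:,2]).round(4) if len(s) else '')
```

```text
17.5333 [0.5417115  0.11951097 0.14985935] [-3.13998180e+00 -1.73298583e-03 -6.79924895e-01] [ 0.37822445  0.07707545 -1.10860164] 2.365719299321374
[-0.03  0.03  0.89]
40 11 0.0627
35 27 0.0624
30 20 0.064
25 12 0.0624
20 21 0.0615
15 21 0.0654
10 18 0.0648
5 14 0.0609
0 21 0.0625
-5 21 0.0659
-10 5 0.063
-15 24 0.0625
-20 15 0.0647
-25 11 0.0659
-30 19 0.0634
-35 19 0.0665
-40 11 0.0665
-45 0
```

>>> servo_tool(
  series="1 0 0 0.3 0;1 0 0 0.6 0;1 0 0 0.9 0;1 0 0 1.2 0;1 0 0 1.4 0;1 0 0 1.5 0;1 0 0 1.5 0;1 0 0 1.5 0",
)

```text
time: 18.2
tool_pos: [0.5411, 0.1193, 0.1334]
ee_rot: [3.141, -0.0, -0.68]
wrist_force: [0.7, -0.1, -0.7]
width: 0.024
```

>>> servo_tool(
  series="1 0 0 0.05 0;1 0 0 0.1 0;1 0 0 0.1 0",
)

```text
time: 18.45
tool_pos: [0.5411, 0.1193, 0.1326]
ee_rot: [-3.142, -0.0, -0.68]
wrist_force: [0.6, 0.1, -1.4]
width: 0.0241
```

>>> servo_tool(
  series="1 0 0 0.05 0;1 0 0 0.1 0;1 0 0 0.1 0",
)

```text
time: 18.7
tool_pos: [0.5412, 0.1193, 0.132]
ee_rot: [-3.141, -0.001, -0.68]
wrist_force: [-0.2, -0.3, 0.6]
width: 0.0239
```

Contact at about 132 mm. Pressing further, with the drag table worked out for a turning tool.

>>> servo_tool(
  series="1 0 0 0.05 0;1 0 0 0.1 0;1 0 0 0.1 0",
)

```text
time: 18.95
tool_pos: [0.5413, 0.1193, 0.1318]
ee_rot: [-3.141, -0.001, -0.68]
wrist_force: [-2.1, -1.0, 4.6]
width: 0.024
```

>>> servo_tool(
  series="1 0 0 0.05 0;1 0 0 0.05 0;1 0 0 0.05 0",
)

```text
time: 19.2
tool_pos: [0.5413, 0.1193, 0.1318]
ee_rot: [-3.141, -0.001, -0.68]
wrist_force: [-2.3, -0.5, 6.9]
width: 0.0241
```

Run:
```python
from h import *
a=51.; yaw=-.68; print(robot.get_obs()['wrist_force'])
while a>-52:
    s=[]
    for k in range(1,7):
        b=a-1.25*k; s.append('%.2f %.2f z %.3f'%(*shift([*seam(a),0],[*seam(b),0],yaw)[:2],-.0205*k))
    print(a,'; '.join(s)); a-=7.5; yaw+=.123
```

```text
[-2.26959043 -0.53841092  6.87642022]
51.0 -0.02 0.25 z -0.021; -0.04 0.50 z -0.041; -0.05 0.75 z -0.061; -0.06 1.00 z -0.082; -0.06 1.25 z -0.103; -0.06 1.50 z -0.123
43.5 -0.02 0.25 z -0.021; -0.04 0.50 z -0.041; -0.05 0.75 z -0.061; -0.05 1.00 z -0.082; -0.05 1.25 z -0.103; -0.05 1.50 z -0.123
36.0 -0.02 0.25 z -0.021; -0.03 0.50 z -0.041; -0.04 0.75 z -0.061; -0.05 1.00 z -0.082; -0.04 1.25 z -0.103; -0.04 1.50 z -0.123
28.5 -0.02 0.25 z -0.021; -0.03 0.50 z -0.041; -0.04 0.75 z -0.061; -0.04 1.00 z -0.082; -0.03 1.25 z -0.103; -0.02 1.50 z -0.123
21.0 -0.02 0.25 z -0.021; -0.03 0.50 z -0.041; -0.03 0.75 z -0.061; -0.03 1.00 z -0.082; -0.02 1.25 z -0.103; -0.01 1.50 z -0.123
13.5 -0.01 0.25 z -0.021; -0.02 0.50 z -0.041; -0.03 0.75 z -0.061; -0.02 1.00 z -0.082; -0.01 1.25 z -0.103; -0.00 1.50 z -0.123
6.0 -0.01 0.25 z -0.021; -0.02 0.50 z -0.041; -0.02 0.75 z -0.061; -0.01 1.00 z -0.082; -0.00 1.25 z -0.103; 0.01 1.50 z -0.123
-1.5 -0.01 0.25 z -0.021; -0.01 0.50 z -0.041; -0.01 0.75 z -0.061; -0.01 1.00 z -0.082; 0.01 1.25 z -0.103; 0.02 1.50 z -0.123
-9.0 -0.01 0.25 z -0.021; -0.01 0.50 z -0.041; -0.01 0.75 z -0.061; 0.00 1.00 z -0.082; 0.02 1.25 z -0.103; 0.03 1.50 z -0.123
-16.5 -0.01 0.25 z -0.021; -0.01 0.50 z -0.041; -0.00 0.75 z -0.061; 0.01 1.00 z -0.082; 0.02 1.25 z -0.103; 0.05 1.50 z -0.123
-24.0 -0.00 0.25 z -0.021; -0.00 0.50 z -0.041; 0.00 0.75 z -0.061; 0.02 1.00 z -0.082; 0.03 1.25 z -0.103; 0.06 1.50 z -0.123
-31.5 -0.00 0.25 z -0.021; 0.00 0.50 z -0.041; 0.01 0.75 z -0.061; 0.02 1.00 z -0.082; 0.04 1.25 z -0.103; 0.07 1.50 z -0.123
-39.0 -0.00 0.25 z -0.021; 0.01 0.50 z -0.041; 0.02 0.75 z -0.061; 0.03 1.00 z -0.082; 0.05 1.25 z -0.103; 0.08 1.50 z -0.123
-46.5 0.00 0.25 z -0.021; 0.01 0.50 z -0.041; 0.02 0.75 z -0.061; 0.04 1.00 z -0.082; 0.06 1.25 z -0.103; 0.09 1.50 z -0.123
```

>>> servo_tool(
  series="1 -0.02 0.25 0.02 -0.02;1 -0.04 0.5 0.04 -0.04;1 -0.05 0.75 0.05 -0.06;1 -0.06 1.0 0.05 -0.08;1 -0.06 1.25 0.05 -0.1;1 -0.06 1.5 0.05 -0.12",
)

```text
time: 19.7
tool_pos: [0.534, 0.1099, 0.1319]
ee_rot: [-3.134, -0.005, -0.558]
wrist_force: [3.2, 2.4, 5.0]
width: 0.0238
```

>>> servo_tool(
  series="1 -0.02 0.25 0.03 -0.02;1 -0.04 0.5 0.06 -0.04;1 -0.05 0.75 0.08 -0.06;1 -0.05 1.0 0.08 -0.08;1 -0.05 1.25 0.08 -0.1;1 -0.05 1.5 0.08 -0.12",
)

```text
time: 20.2
tool_pos: [0.5272, 0.1, 0.1326]
ee_rot: [-3.127, -0.008, -0.437]
wrist_force: [3.8, 7.9, 8.8]
width: 0.024
```

Run:
```python
from h import *
p,d=take('side'); o=robot.get_obs(); t=np.array(o['tool_pos']); print(t,o['ee_rot'],o['wrist_force'])
l=(t[:2]-TIN)@np.array([[np.cos(TY),-np.sin(TY)],[np.sin(TY),np.cos(TY)]]); print(np.degrees(np.arctan2(l[1],-l[0])),np.hypot(*l))
cv2.imwrite('pics/s8.png',cv2.resize(p[220:310,240:340,::-1],(600,540),interpolation=cv2.INTER_CUBIC))
```

```text
[0.52706272 0.09969986 0.13274293] [-3.12771349 -0.00773701 -0.4365987 ] [3.62023699 7.66743001 8.61187664]
38.79451198079193 0.11367460224293091
```

View pics/s8.png

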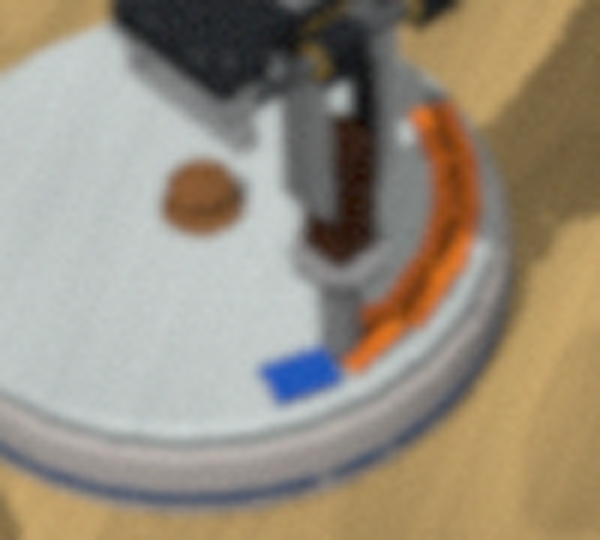

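>>> servo_tool(
  series="1 -0.02 0.25 0 -0.02;1 -0.03 0.5 0 -0.04;1 -0.04 0.75 0 -0.06;1 -0.05 1.0 0 -0.08",
)

```text
time: 20.58
tool_pos: [0.5227, 0.0911, 0.1332]
ee_rot: [-3.128, -0.01, -0.357]
wrist_force: [3.4, 6.7, 7.7]
width: 0.0239
```

>>> servo_tool(
  series="1 -0.02 0.25 0 -0.02;1 -0.03 0.5 0 -0.04;1 -0.04 0.75 0 -0.06;1 -0.04 1.0 0 -0.08",
)

```text
time: 20.92
tool_pos: [0.5174, 0.0805, 0.1321]
ee_rot: [-3.133, -0.008, -0.278]
wrist_force: [2.3, 6.5, 7.5]
width: 0.0238
```

```bash
cat > st.py <<'E'
from h import *
p,d=take('side'); o=robot.get_obs(); t=np.array(o['tool_pos'])
l=(t[:2]-TIN)@np.array([[np.cos(TY),-np.sin(TY)],[np.sin(TY),np.cos(TY)]])
print('tcp',t.round(4),'f',o['wrist_force'].round(1),'a',np.degrees(np.arctan2(l[1],-l[0])).round(1),'r',np.hypot(*l).round(4),o['time'])
W,_,_=cloud('side'); q=W.reshape(-1,3); m=(np.hypot(*(q[:,:2]-t[:2]).T)<.03)
hs=cv2.cvtColor(p,cv2.COLOR_RGB2HSV).reshape(-1,3); m&=hs[:,1]<60
for lo in np.arange(t[2]-.065,t[2]-.02,.008):
    s=q[m&(q[:,2]>=lo)&(q[:,2]<lo+.008)]
    if len(s): print(round(lo,3),len(s),(s[:,:2].mean(0)-t[:2]).round(4))
E
python3 st.py
```

```text
tcp [0.5172 0.0798 0.1321] f [0.7 3.5 8.3] a 27.6 r 0.1134 20.9667
0.067 11 [0.0014 0.0079]
0.075 10 [0.0003 0.0085]
0.083 13 [-0.      0.0081]
0.091 14 [0.0014 0.0083]
0.099 10 [-0.0028  0.0077]
0.107 1 [-0.0026  0.0111]
```

>>> servo_tool(
  series="1 -0.02 0.25 0 -0.02;1 -0.03 0.5 0 -0.04;1 -0.03 0.75 0 -0.06;1 -0.03 1.0 0 -0.08",
)

```text
time: 21.3
tool_pos: [0.5141, 0.0723, 0.1322]
ee_rot: [-3.131, -0.007, -0.197]
wrist_force: [2.7, 9.3, 8.7]
width: 0.0239
```

```bash
python3 st.py
```

```text
tcp [0.5141 0.0723 0.1322] f [2.  9.  9.1] a 23.5 r 0.1138 21.35
0.067 11 [0.003  0.0076]
0.075 9 [-0.0018  0.0093]
0.083 18 [0.0002 0.0085]
0.091 16 [-0.0002  0.0081]
0.099 9 [-0.      0.0087]
0.107 3 [-0.0027  0.0104]
```

>>> servo_tool(
  series="1 -0.02 0.25 0 -0.02;1 -0.03 0.5 0 -0.04;1 -0.03 0.75 0 -0.06;1 -0.03 1.0 0 -0.08;1 -0.02 1.25 0 -0.1;1 -0.01 1.5 0 -0.12",
)

```text
time: 21.85
tool_pos: [0.5114, 0.0581, 0.1329]
ee_rot: [-3.131, -0.01, -0.076]
wrist_force: [2.3, 7.5, 8.9]
width: 0.0238
```

```bash
python3 st.py
```

```text
tcp [0.511  0.0566 0.1325] f [1.4 4.6 9.8] a 15.4 r 0.1131 21.9
0.067 9 [0.0027 0.0095]
0.075 14 [0.0009 0.0105]
0.083 9 [0.001  0.0107]
0.091 13 [0.0007 0.0109]
0.099 14 [0.0007 0.0099]
```

>>> servo_tool(
  series="1 -0.03 0.25 0 -0.02;1 -0.05 0.5 0 -0.04;1 -0.08 0.75 0 -0.06;1 -0.09 1.0 0 -0.08;1 -0.1 1.25 0 -0.1;1 -0.1 1.5 0 -0.12",
)

```text
time: 22.4
tool_pos: [0.5086, 0.0424, 0.1325]
ee_rot: [-3.134, -0.009, 0.043]
wrist_force: [0.7, 8.3, 10.7]
width: 0.0242
```

```bash
python3 st.py
```

```text
tcp [0.5082 0.0407 0.1322] f [-0.3  4.6 13.3] a 7.3 r 0.1144 22.45
0.067 12 [0.0023 0.0101]
0.075 10 [0.0013 0.0098]
0.083 11 [0.0006 0.0111]
0.091 15 [0.0014 0.0107]
0.099 12 [-0.0004  0.0105]
0.107 1 [0.0015 0.0131]
```

>>> servo_tool(
  series="1 -0.01 0.25 -0.02 -0.02;1 -0.02 0.5 -0.04 -0.04;1 -0.02 0.75 -0.05 -0.06;1 -0.01 1.0 -0.05 -0.08;1 0 1.25 -0.05 -0.1;1 0.01 1.5 -0.05 -0.12",
)

```text
time: 22.95
tool_pos: [0.5083, 0.0299, 0.1334]
ee_rot: [-3.13, -0.009, 0.164]
wrist_force: [-1.5, 13.0, 14.5]
width: 0.0249
```

```bash
python3 st.py
```

```text
tcp [0.5084 0.0293 0.1334] f [-1.5 10.4 13.8] a 1.6 r 0.1145 23.0
0.068 10 [-0.0002  0.0153]
0.076 12 [0.0001 0.0142]
0.084 13 [-0.0004  0.0129]
0.092 10 [0.0007 0.0121]
0.1 14 [-0.0014  0.0131]
0.108 1 [-0.0057  0.0139]
```

>>> servo_tool(
  series="1 -0.01 0.2 -0.05 -0.02;1 -0.01 0.4 -0.1 -0.04;1 -0.01 0.6 -0.1 -0.05;1 -0.01 0.8 -0.1 -0.07",
)

```text
time: 23.33
tool_pos: [0.5091, 0.0197, 0.1331]
ee_rot: [-3.135, -0.007, 0.233]
wrist_force: [0.1, 5.9, 11.7]
width: 0.0244
```

```bash
python3 st.py
```

```text
tcp [0.5093 0.0189 0.1332] f [-0.8  4.9  9.9] a -3.6 r 0.115 23.3833
0.068 6 [-0.0012  0.015 ]
0.076 17 [0.0011 0.0135]
0.084 9 [-0.0024  0.0139]
0.092 13 [-0.0004  0.0135]
0.1 11 [0.0023 0.0119]
0.108 3 [-0.0041  0.0128]
```

>>> servo_tool(
  series="1 -0.01 0.25 0 -0.02;1 -0.01 0.5 0 -0.04;1 -0.01 0.75 0 -0.06;1 -0.01 1.0 0 -0.08",
)

```text
time: 23.72
tool_pos: [0.511, 0.0098, 0.1332]
ee_rot: [-3.135, -0.007, 0.313]
wrist_force: [-1.7, 7.4, 11.1]
width: 0.0244
```

```bash
python3 st.py
```

```text
tcp [0.5111 0.0093 0.1332] f [-1.2  7.2 11.6] a -8.5 r 0.1152 23.7667
0.068 12 [0.0012 0.0127]
0.076 9 [-0.002   0.0121]
0.084 13 [0.0013 0.0128]
0.092 9 [-0.0017  0.0125]
0.1 10 [0.0007 0.0123]
0.108 2 [-0.0008  0.0139]
```

>>> servo_tool(
  series="1 -0.01 0.25 -0.02 -0.02;1 -0.01 0.5 -0.05 -0.04;1 0 0.75 -0.07 -0.06;1 0.01 1.0 -0.08 -0.08",
)

```text
time: 24.1
tool_pos: [0.5129, 0.0006, 0.1338]
ee_rot: [-3.134, -0.005, 0.393]
wrist_force: [-3.7, 9.3, 12.0]
width: 0.0244
```

```bash
python3 st.py
```

```text
tcp [0.5128 0.0006 0.1337] f [-3.5  9.2 12.8] a -12.9 r 0.116 24.15
0.069 7 [0.0007 0.0117]
0.077 11 [-0.0017  0.0121]
0.085 19 [-0.002   0.0104]
0.093 7 [-0.0019  0.0104]
0.101 10 [-0.004   0.0115]
0.109 3 [-0.0031  0.0115]
```

>>> servo_tool(
  series="1 0 0.25 -0.02 -0.02;1 0.01 0.5 -0.05 -0.04;1 0.02 0.75 -0.07 -0.06;1 0.04 1.0 -0.08 -0.08",
)

```text
time: 24.48
tool_pos: [0.5161, -0.007, 0.1345]
ee_rot: [-3.131, -0.005, 0.474]
wrist_force: [-5.5, 12.2, 13.8]
width: 0.0252
```

```bash
python3 st.py
```

```text
tcp [ 0.5163 -0.0075  0.1345] f [-4.9  9.4 11.9] a -17.3 r 0.1156 24.5333
0.069 7 [-0.0009  0.0158]
0.077 13 [-0.004   0.0149]
0.085 8 [-0.0022  0.0142]
0.093 12 [-0.0043  0.0144]
0.101 16 [-0.0043  0.0138]
0.109 3 [-0.0014  0.0156]
```

>>> servo_tool(
  series="1 0 0.22 -0.04 -0.02;1 0.01 0.44 -0.08 -0.04;1 0.02 0.66 -0.08 -0.06;1 0.03 0.88 -0.08 -0.07",
)

```text
time: 24.87
tool_pos: [0.5209, -0.0175, 0.1341]
ee_rot: [-3.137, -0.003, 0.543]
wrist_force: [-3.2, 6.7, 8.9]
width: 0.0247
```

```bash
python3 st.py
```

```text
tcp [ 0.5211 -0.018   0.1341] f [-2.4  4.8  8.2] a -22.9 r 0.116 24.9167
0.069 11 [-0.0019  0.0127]
0.077 14 [-0.0026  0.013 ]
0.085 11 [-0.0038  0.0118]
0.093 15 [-0.0049  0.0124]
0.101 11 [-0.0027  0.0127]
0.109 1 [-0.0015  0.0161]
```

>>> servo_tool(
  series="1 0 0.25 0 -0.02;1 0 0.5 0 -0.04;1 0.02 0.75 0 -0.06;1 0.04 1.0 0 -0.08",
)

```text
time: 25.25
tool_pos: [0.526, -0.0259, 0.1341]
ee_rot: [-3.136, -0.002, 0.623]
wrist_force: [-3.5, 6.1, 9.0]
width: 0.0248
```

```bash
python3 st.py
```

```text
tcp [ 0.5262 -0.0264  0.1341] f [-2.4  5.4  8.1] a -27.8 r 0.1159 25.3
0.069 8 [-0.0017  0.0146]
0.077 16 [-0.0059  0.0105]
0.085 10 [-0.0045  0.0127]
0.093 13 [-0.0022  0.012 ]
0.101 12 [-0.0038  0.0122]
0.109 4 [-0.0041  0.014 ]
```

>>> servo_tool(
  series="1 0 0.25 0 -0.02;1 0.01 0.5 0 -0.04;1 0.02 0.75 -0.02 -0.06;1 0.04 1.0 -0.04 -0.08",
)

```text
time: 25.63
tool_pos: [0.5303, -0.0322, 0.1343]
ee_rot: [-3.131, -0.002, 0.703]
wrist_force: [-6.2, 8.3, 11.1]
width: 0.025
```

```bash
python3 st.py
```

```text
tcp [ 0.5305 -0.0324  0.1344] f [-6.2  9.  12.2] a -31.5 r 0.116 25.6833
0.069 8 [-0.0053  0.0141]
0.077 13 [-0.0049  0.0143]
0.085 15 [-0.0059  0.0138]
0.093 15 [-0.0023  0.0118]
0.101 11 [-0.0031  0.0129]
0.109 4 [-0.0054  0.016 ]
```

>>> servo_tool(
  series="1 0 0.25 -0.02 -0.02;1 0.01 0.5 -0.05 -0.04;1 0.03 0.75 -0.07 -0.06;1 0.05 1.0 -0.08 -0.08",
)

```text
time: 26.02
tool_pos: [0.5368, -0.0395, 0.1353]
ee_rot: [-3.131, -0.002, 0.783]
wrist_force: [-6.9, 7.4, 10.6]
width: 0.0251
```

```bash
python3 st.py
```

```text
tcp [ 0.5375 -0.0403  0.1352] f [-4.4  6.5  9.4] a -36.7 r 0.1157 26.0667
0.07 9 [-0.0056  0.0154]
0.078 16 [-0.0067  0.0145]
0.086 10 [-0.0065  0.0144]
0.094 16 [-0.0044  0.0146]
0.102 16 [-0.0045  0.0136]
0.11 1 [-0.0067  0.0163]
```

>>> servo_tool(
  series="1 0 0.22 0 -0.02;1 0.01 0.44 0 -0.04;1 0.03 0.66 0 -0.06;1 0.05 0.88 0 -0.07",
)

```text
time: 26.4
tool_pos: [0.5449, -0.0479, 0.1347]
ee_rot: [-3.137, -0.001, 0.852]
wrist_force: [-3.7, 4.0, 7.1]
width: 0.025
```

```bash
python3 st.py
```

```text
tcp [ 0.5452 -0.0482  0.1347] f [-3.2  3.7  7.2] a -42.1 r 0.116 26.45
0.07 11 [-0.0047  0.0141]
0.078 16 [-0.0051  0.0126]
0.086 8 [-0.0033  0.0141]
0.094 13 [-0.0057  0.0142]
0.102 9 [-0.0049  0.014 ]
0.11 6 [-0.0055  0.0147]
```

>>> servo_tool(
  series="1 0 0.25 0.01 -0.02;1 0.01 0.5 0.02 -0.04;1 0.03 0.75 0.02 -0.06;1 0.05 1.0 0.02 -0.08;1 0.08 1.25 0.02 -0.08;1 0.11 1.5 0.02 -0.08",
)

```text
time: 26.95
tool_pos: [0.555, -0.0564, 0.1349]
ee_rot: [-3.133, 0.0, 0.931]
wrist_force: [-7.9, 6.0, 12.4]
width: 0.0247
```

```bash
python3 st.py
```

```text
tcp [ 0.5554 -0.0567  0.135 ] f [-7.1  5.  10.7] a -48.7 r 0.1162 27.0
0.07 11 [-0.0052  0.0132]
0.078 12 [-0.0067  0.0129]
0.086 13 [-0.0058  0.0124]
0.094 12 [-0.0056  0.0108]
0.102 11 [-0.0039  0.0124]
0.11 4 [-0.0044  0.0139]
```

>>> servo_tool(
  series="1 0.01 0.2 0 0;1 0.03 0.4 0 0;1 0.05 0.6 0 0;1 0.05 0.6 0 0;1 0.05 0.6 0 0",
)

```text
time: 27.42
tool_pos: [0.5607, -0.0601, 0.1351]
ee_rot: [-3.135, 0.0, 0.931]
wrist_force: [-5.7, 4.8, 9.9]
width: 0.0245
```

```bash
python3 st.py; python3 -c "
from h import *
z=np.load('side.npz')['p'];cv2.imwrite('pics/s9.png',cv2.resize(z[215:305,230:330,::-1],(600,540),interpolation=cv2.INTER_CUBIC))"
```

```text
tcp [ 0.5608 -0.0601  0.1351] f [-5.8  4.  10.8] a -51.8 r 0.116 27.4667
0.07 14 [-0.0067  0.0116]
0.078 10 [-0.0047  0.011 ]
0.086 18 [-0.0045  0.0128]
0.094 8 [-0.0041  0.0108]
0.102 15 [-0.0038  0.0119]
0.11 1 [-0.0074  0.0149]
```

View pics/s9.png

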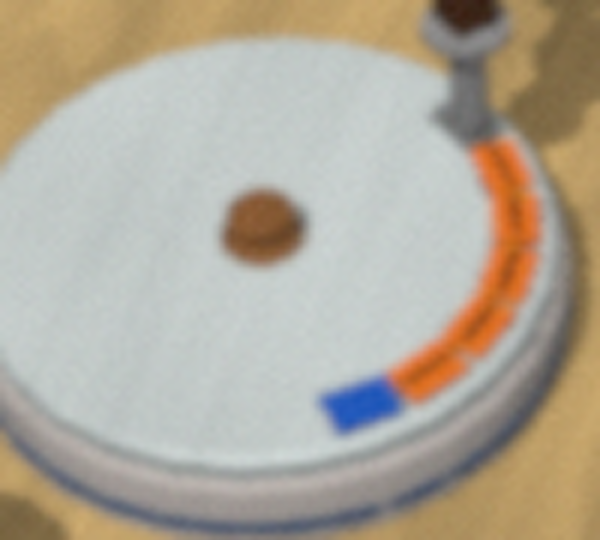

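All five tabs look flat, and the tip is on the grey pad at (470,130). Lifting and returning to the stand.

>>> servo_tool(
  series="1 0 0 -0.5 0;1 0 0 -1.5 0;1 0 0 -4 0;1 0 0 -7 0;1 0 0 -10 0;1 1.5 -2.2 -12 0.05;1 4 -6 -12 0.15;1 6.5 -9.5 -12 0.25;1 9 -13 -12 0.35;1 11.5 -17 -12 0.45;1 14 -20.5 -12 0.55;1 16.5 -24 -12 0.65;1 19 -28 -12 0.75;1 21 -31 -12 0.78;1 22.2 -32.7 -12 0.78;1 22.2 -32.7 -12 0.78;1 22.2 -32.7 -12 0.78;1 22.2 -32.7 -12 0.78",
)

```text
time: 28.97
tool_pos: [0.4345, 0.3107, 0.2533]
ee_rot: [3.14, 0.0, 0.15]
wrist_force: [-0.0, -0.1, -2.0]
width: 0.0241
```

Run:
```python
from h import *
for i in range(3): p,d=take('side')
o=robot.get_obs(); t=np.array(o['tool_pos']); yaw=o['ee_rot'][2]; print(o['time'],t,o['ee_rot'],o['width'])
print(shift(t,[.431,.3132,.0986],yaw))
c=calibration('side')
uv=lambda P:cv2.projectPoints(np.array([P],float),np.array(c['rvec']),np.array(c['tvec']),np.array([[c['fx'],0,c['cx']],[0,c['fy'],c['cy']],[0,0,1.]]),None)[0].ravel().round(1)
col=uv(t-[0,0,.0136]); u,v=int(col[0])-50,int(col[1])-40
f=lambda P:((uv(P)-[u,v])*6).round()
print('tipball',f(t-[0,0,.0646]),'collar under',f(t-[0,0,.0136]),'+x10',f(t-[-.01,0,.0646]),'+y10',f(t-[0,-.01,.0646]))
cv2.imwrite('pics/s10.png',cv2.resize(p[v:v+90,u:u+100,::-1],(600,540),interpolation=cv2.INTER_CUBIC))
W,_,_=cloud('side'); q=W.reshape(-1,3); m=(np.hypot(*(q[:,:2]-t[:2]).T)<.04)
for lo in np.arange(t[2]-.074,t[2]+.01,.01):
    s=q[m&(q[:,2]>=lo)&(q[:,2]<lo+.01)]
    if len(s): print(round(lo,3),len(s),(s[:,:2].mean(0)-t[:2]).round(4))
```

```text
29.1167 [0.43497078 0.3098733  0.25359207] [ 3.14099722e+00 -2.10360187e-04  1.47435838e-01] 0.023558432754065693
[-0.34 -0.39 15.5 ]
tipball [308. 332.] collar under [304. 241.] +x10 [282. 325.] +y10 [298. 353.]
0.18 7 [-0.0001  0.0083]
0.19 25 [-0.0009  0.0072]
0.2 21 [-0.0012  0.0068]
0.21 30 [-0.0014  0.007 ]
0.22 6 [-0.0005  0.0074]
0.23 6 [-0.0079  0.0163]
0.24 139 [-0.0021  0.0086]
0.25 38 [-0.0042  0.0095]
0.26 42 [-0.0035  0.0092]
```

View pics/s10.png

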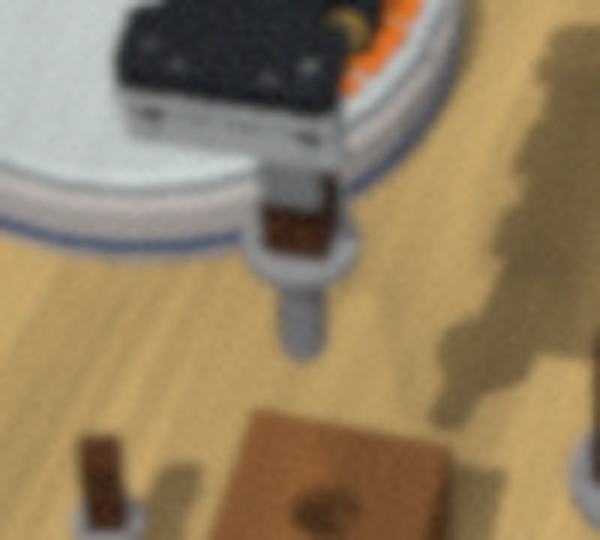

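The presser is nearly upright: the ball is at (303,337) against a predicted (308,332), so about 2 mm off.

>>> servo_tool(
  series="1 -0.2 -0.2 2.5 0;1 -0.45 -0.37 5 0;1 -0.45 -0.37 7 0;1 -0.45 -0.37 7.6 0;1 -0.45 -0.37 7.6 0;1 -0.45 -0.37 7.6 0;1 -0.45 -0.37 7.6 0;1 -0.45 -0.37 7.6 0;1 -0.45 -0.37 7.6 0",
)

```text
time: 29.87
tool_pos: [0.43, 0.3145, 0.1792]
ee_rot: [-3.141, -0.003, 0.15]
wrist_force: [-0.1, -0.9, -0.6]
width: 0.024
```

>>> servo_tool(
  series="1 0 0.12 0.4 0;1 0 0.12 0.8 0;1 0 0.12 1.2 0;1 0 0.12 1.6 0;1 0 0.12 2 0;1 0 0.12 2.4 0;1 0 0.12 2.8 0;1 0 0.12 3 0;1 0 0.12 3 0",
)

```text
time: 30.62
tool_pos: [0.429, 0.3128, 0.1467]
ee_rot: [3.141, 0.001, 0.15]
wrist_force: [-1.0, 0.2, -1.3]
width: 0.0239
```

>>> servo_tool(
  series="1 0.02 0 0.5 0;1 0.04 0 1 0;1 0.06 0 1.5 0;1 0.08 0 2 0;1 0.1 0 2.5 0;1 0.12 0 3 0;1 0.14 0 3.5 0;1 0.15 0 4 0;1 0.15 0 4.3 0;1 0.15 0 4.5 0;1 0.15 0 4.5 0;1 0.15 0 4.5 0",
)

```text
time: 31.62
tool_pos: [0.4309, 0.3132, 0.1026]
ee_rot: [3.142, -0.0, 0.15]
wrist_force: [-0.1, 0.5, -1.1]
width: 0.0237
```

>>> servo_tool(
  series="1 0 0 0.15 0;1 0 0 0.3 0;1 0 0 0.3 0;1 0 0 0.3 0;-1 0 0 0.3 0;-1 0 0 0.3 0;-1 0 0 0.3 0;-1 0 0 0.3 0;-1 0 0 0.3 0;-1 0 0 0.3 0;-1 0 0 0.3 0;-1 0 0 -2 0;-1 0 0 -5 0;-1 0 0 -9 0;-1 0 0 -13 0;-1 0 0 -16 0;-1 0 0 -16 0;-1 0 0 -16 0",
)

```text
time: 33.12
tool_pos: [0.4318, 0.3138, 0.2653]
ee_rot: [-3.14, -0.005, 0.15]
wrist_force: [0.4, -0.3, -0.6]
width: 0.0939
```

>>> servo_tool(
  series="-1 -5 0 0 0;-1 -5 0 0 0;-1 -5 0 0 0;-1 -5 0 0 0;-1 -5 0 0 0",
)

```text
time: 33.53
tool_pos: [0.3819, 0.3057, 0.2621]
ee_rot: [3.141, -0.0, 0.15]
wrist_force: [-0.2, -0.0, -0.1]
width: 0.094
```

Run:
```python
from h import *
W,p,o=wcloud('w9'); print(o['time'],o['tool_pos'],o['wrist_force'],o['width'])
z=W[...,2]; r=np.hypot(W[...,0]-.431,W[...,1]-.313)
m=(r<.03)&(z>.148)&(z<.165); print(m.sum(),cv2.minAreaRect((W[m][:,:2]*1e3).astype(np.float32)),np.median(z[m]))
m=(r<.024)&(z>.087)&(z<.097); print('collar',m.sum(),W[m].mean(0))
m=(r<.06)&(abs(z-.085)<.003); print('plate',cv2.minAreaRect((W[m][:,:2]*1e3).astype(np.float32)))
s,d=take('side'); Ws,_,_=cloud('side')
hsv=cv2.cvtColor(s,cv2.COLOR_RGB2HSV); b=np.zeros(d.shape,bool); b[225:300,225:330]=1
q=Ws[b&(hsv[...,0]<18)&(hsv[...,1]>170)]; l=(q[:,:2]-TIN)@np.array([[np.cos(TY),-np.sin(TY)],[np.sin(TY),np.cos(TY)]])
a=np.degrees(np.arctan2(l[:,1],-l[:,0])); ok=abs(np.hypot(*l.T)-.115)<.012
k=np.polyfit(l[ok,1],q[ok,2],1); print('slope/z',k,'resid mm by tab part')
for t in (34,17,0,-17,-34): print(t,[round(1000*np.median((q[:,2]-np.polyval(k,l[:,1]))[ok&(abs(a-t-e)<3)]),1) for e in(5,0,-5)])
cv2.imwrite('pics/s11.png',np.hstack([cv2.resize(s[220:310,230:330,::-1],(400,360)),cv2.resize(s[290:380,250:350,::-1],(400,360))]))
```

```text
33.5333 [0.38191295 0.30574782 0.2620736 ] [-0.15190478 -0.03215729 -0.11641791] 0.09400493789259717
820 ((433.4645080566406, 313.88006591796875), (23.90724754333496, 24.5499267578125), 8.576258659362793) 0.15577285560845677
collar 495 [0.43824774 0.31423349 0.09099278]
plate ((431.8922424316406, 310.83514404296875), (79.94268035888672, 80.42092895507812), 7.208695888519287)Traceback (most recent call last):
  File "<stdin>", line 11, in <module>
    raise TypeError("expected non-empty vector for x")
TypeError: expected non-empty vector for x
```

Run:
```python
from h import *
RT=np.array([[np.cos(TY),-np.sin(TY)],[np.sin(TY),np.cos(TY)]])
def ana(n,W,p):
    hsv=cv2.cvtColor(p,cv2.COLOR_RGB2HSV)
    l=(W[...,:2]-TIN)@RT; r=np.hypot(l[...,0],l[...,1]); a=np.degrees(np.arctan2(l[...,1],-l[...,0]))
    m=(abs(r-.115)<.013)&(hsv[...,0]<18)&(hsv[...,1]>150); z=W[...,2]; print(n,m.sum())
    for t in(34,17,0,-17,-34):
        k=m&(abs(a-t)<7.5); s=-np.radians(a[k]-t)*.115
        if k.sum()>15: print(t,k.sum(),'angle %.3f mid %.4f'%tuple(np.polyfit(s,z[k],1)))
for n in('w1','w9'):
    q=np.load(n+'.npz'); ana(n,q['W'],q['p'])
p,d=take('top'); W,_,_=cloud('top'); ana('top',W,p)
cv2.imwrite('pics/t11.png',np.hstack([cv2.resize(p[140:270,245:375,::-1],(400,400)),cv2.resize(p[225:345,160:280,::-1],(400,400))]))
```

```text
w1 1367
34 295 angle 0.238 mid 0.0626
17 289 angle 0.226 mid 0.0627
0 262 angle 0.189 mid 0.0625
-17 248 angle 0.203 mid 0.0631
-34 225 angle 0.231 mid 0.0637
w9 1347
34 297 angle 0.012 mid 0.0590
17 280 angle 0.035 mid 0.0595
0 251 angle 0.028 mid 0.0600
-17 232 angle 0.023 mid 0.0605
-34 215 angle 0.021 mid 0.0608
top 449
34 85 angle -0.005 mid 0.0590
17 86 angle 0.017 mid 0.0596
0 92 angle -0.006 mid 0.0601
-17 86 angle 0.065 mid 0.0606
-34 86 angle 0.006 mid 0.0611
```

All five tabs measure shut, and the presser is upright in its hole. Handing in.

```bash
python3 -c "
from h import *
robot.close_job(); o=robot.get_obs(); print(o['time'],o['tool_pos'],o['wrist_force'])"
```

```text
the job is handed in; nothing more can be done
the job is handed in; nothing more can be done
```

I closed the cake tin: all five tabs measure shut and the presser is back in its stand. I handed the job in at about 33.6 s; no verdict was reported.

**The run:** My first press reached the blue pad, but the presser twisted in the grip, so I lifted off before tab 1 had moved. I re-seated it in the stand, gripped it lower, and turned the gripper along the curve. Then I made one continuous pass from blue to grey at up to about 3 cm/s. It was made in short moves with brief stops to read the force. Those readings put the downward force at about 6–16 N, with up to 13 N sideways. I only had readings at the end of each move, so any peaks in between were not seen.

**Last checks:**
- **Tabs:** the wrist camera shows them at 0.01–0.035 rad, against 0.19–0.24 rad before the pass. The top camera agrees on four; its coarser depth gave 0.065 rad for tab 4, above the 0.05 limit. The wrist camera gave 0.023 rad, and tab 4's height lines up with the others, so I took it as shut.
- **Presser:** it hangs upright, with its top at 155.8 mm (156 expected if the collar is on the plate). It is about 3.5 mm from the hole's centre.
- **Gripper:** open and clear of everything.
- **Not checked:** I didn't measure the bystanders again. I felt no unexpected contact, and every move was planned to clear them. The final top picture couldn't be viewed because the 12-picture limit was reached.

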